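# Lock the cell press with its extension bar

### The job

Take the red-handled extension bar out of its yellow stand, push its socket fully home on the stub of the toggle press's lever, and with it throw the lever over its dead point on to its stop, easing it over instead of letting it snap. Then draw the bar off and stand it back upright in its stand, leaving the lever locked. Touch the press only with the bar, and leave the petri dish and the tape roll where they are.

Things in the scene. Friction and masses are not known exactly. Their poses are not given: they have to be found in the camera images.
- bar_grip (a point): Extension bar: upright steel bar 190 mm long, 22 mm square, 0.3 kg; its top 60 mm are a red handle 25 mm square. The point is the handle's centre, 160 mm above the foot, 30 mm below the top. z runs along the bar from foot to top; x, y are square to its faces. In its foot is an open square socket, 16 mm wide, 60 mm deep. It stands loosely in the stand, socket down.
- bar_foot (a point): Centre of the bar's lower end, the mouth of its socket; axes as bar_grip.
- stand_mouth (a point): Bar stand, fixed: yellow block 58 mm square on a 90 mm dark foot plate, 70 mm high, with a square pocket 28 mm wide, open to the top, 60 mm deep. The point is the centre of the pocket's mouth, on the block's top; z up, x and y along the block's sides.
- stand_floor (a point): Centre of the pocket's floor, 10 mm above the bench, 60 mm below stand_mouth.
- press: Toggle press fixed to the bench: grey base plate 110 x 225 mm, two steel cheeks with the lever between them, a ram that pushes to the press's own -y on to a round aluminium cell with an orange seal. Origin on the bench under the lever's pivot, x along the pivot axis; the plate reaches from y = -160 to +65 mm; all but the lever is at most 110 mm high.
- lever_pivot (a point): Middle of the lever's pivot axis, 80 mm above the bench; the axis is this point's x. A spring resists the throw with up to 1.7 N m (most at about 0.55 rad; with friction some 10 N at the bar's handle), nothing at the dead point, and beyond it pushes the lever on to its stop, where it holds it with about 1 N m.
- lever_shoulder (a point): The point on the lever, 35 mm from the pivot, where the foot of the bar comes to rest: the flat end (26 x 24 mm) of the lever's red arm. z points outward along the stub, x along the pivot axis. From here the steel stub sticks out: 13.4 mm square, sides along x and y, 50 mm long with a narrower 9 mm nose on the last 6 mm.
- lever (a joint): Angle of the lever (rad), growing as it is thrown (a right-hand turn about the press's x, so towards its -y). At 0 it leans 0.70 rad from upright to the press's +y (open); upright at 0.70; dead point at 1.10; locked on its stop at 1.32, leaning 0.62 rad to -y. Starts between -0.02 and 0.02, held by friction (0.2 N m). Spring: see lever_pivot.
- petri: Clear petri dish, 61 mm wide, 14 mm high, bystander; origin under its middle.
- tape_roll: Roll of tape, 104 x 102 x 25 mm lying flat, bystander; origin under its middle.
Not all that is in view belongs to the job. There is more than one size of the part that bears bar_grip; the job needs the smaller.

How it is judged:
By the outcome, as a careful person would: the job done as asked, in the order asked, and still so for the second after the job is handed in, with the robot touching nothing.
It also fails if it takes over 66 s, if anything falls off the work surface, if the arm or the gripper's body presses on something with over 40 N, if the wrist force passes 120 N, or if a joint passes its speed limit or range.

### The arm

A 6-joint arm with a two-finger parallel gripper is mounted at the origin on a cart in front of the work surface, level with it; the furniture and walls round the work are solid. World frame = base frame: x ahead of the robot, y to its left, z up, the work surface at z = 0. Lengths are in m, angles in rad, forces in N, time in s.
With the tool pointing down it reaches from about 0.375 to 0.9 m from the base axis. Payload 3.1 kg.
Tool frame: the origin (TCP) lies midway between the tips of the shut fingers; the grasp point (between the pads) lies 19 mm behind it (manip.hold_point_z is the distance from the TCP to the grasp point, in m); x points along the fingers, y is the direction in which the jaws open and shut, and the axes are right-handed (so a half turn about x gives the same grasp; the last joint's range is limited). The gripper opens to 85 mm and grips with 20 to 120 N. Pads are 22 mm wide; open, the fingers measure 114 mm over their backs; the gripper's body (76 mm by 85 mm) begins 54 mm behind the grasp point. The pads swing forward as they close: fully open they stand 13 mm farther back than shut.
Start: joints at [1.079, 0.527, 1.433, -0, 1.181, -0.178], TCP at [0.192, 0.595, 0.231] pointing down, gripper open.
Joint ranges: [-3.08, 3.08], [-0.75, 2.2], [0.22, 2.44], [-1.43, 4.57], [0, 2.65], [-2.85, 2.85]. Speed limits (rad/s): [2.79, 2.79, 3.14, 3.14, 3.14, 3.14].

### API

Orientations are given as a unit quaternion [x, y, z, w].
In Python, from station import manip, snapshot gives the robot as it stands.
- The arm moves only by the shell command python3 -m crank 'ROWS' [FORCE]. ROWS is JSON, a list of rows, each a list of 5 numbers: the finger opening in m, from 0 to 0.0854, then the shift along the tool's x, y, z in m, then the turn about the tool's x in rad. In form: [[grip, tx, ty, tz, yaw], ...]. A call has 1 to 5 rows; each row shifts and turns the commanded pose from where the row before left it, along the tool's axes as they then stand; what a row does not reach is not made up. A row lasts 1/10 s, in which the tool goes at most 50 mm and 8.59 degrees, less where a joint would pass 70% of its speed; a pose out of reach is approached as far as the arm can. A call is refused whole if a number of a shift passes 0.05 or a number of a turn 0.15, either way. A call with a gripper value outside its range is refused whole. The fingers move at their own pace and stop on an object; FORCE is the grip in N (left out, the last holds). Time passes only in rows, so rows that do not move let the fingers close. It gives the time, the measured TCP pose, the force and the opening at its end, in the units of the state.
- manip.sense(): the state, without advancing time (a new reading comes with each control period).
- snapshot(name): name is "side" or "top" or "wrist"; returns a dict with "image" (384x512x3 uint8, blue, green, red), "range_z" (384x512 float32, m along the optical axis (not along the pixel's ray), 0 where there is no reading), "vertical_fov" (degrees; the focal length in pixels is half the picture's height over the tangent of half this angle, whatever the lens; pixels are square), "cx", "cy" (the principal point, pixels), "extrinsics" (4x4, takes a point from world to camera coordinates); the wrist camera has in their place "T_tool_cam" (4x4, takes a point from camera to tool coordinates, whose origin is the TCP and whose axes are the tool frame's). Camera axes: x right, y up, looking along -z (the intrinsics and any distortion apply to the point x, -y, -z); pixel columns grow to the right and rows downward; lengths in m; the calibration is good to about 2 mm. A picture is of the moment at which its call begins: read the wrist's pose just before it.
- manip.sign_off(): hands the job in, once; it reports no verdict.
The state is a dict: "t": time; "q": joint angles; "qd": joint speeds; "tau": joint torques, N m; "tcp_pos": TCP position; "tool_rot": TCP orientation; "force": force on the tool from outside, world axes, zero at the start; "ft_torque": the same for the moment, N m; "finger_gap": opening from 0.0 (shut) to 1.0 (fully open).
Only numpy, scipy, OpenCV 4.12 (cv2) and the standard library are available. Lean on these libraries where they do the work, as an engineer would, in place of code of your own. Each camera call takes 0.05 s, during which the arm holds its last target.

## Working session

There is one attempt and no reset: what is moved stays moved. The work goes in short steps, Python scripts to look and compute and a shell command to move; the robot and the scene stay as the last step left them, time stands still between calls to the robot, and variables do not carry over. Pictures are saved under pics/ and viewed, and the job is handed in when it is done.

```bash
ls -la; mkdir -p pics; python3 - <<'E'
from station import manip, snapshot
import cv2,numpy as np
print({k:np.round(v,3) if not isinstance(v,str) else v for k,v in manip.sense().items()}, manip.hold_point_z)
for n in ["side","top","wrist"]:
    s=snapshot(n); cv2.imwrite(f"pics/{n}0.png",s["image"]); np.savez(f"pics/{n}0.npz",**s)
    print(n,s["vertical_fov"],s["cx"],s["cy"],np.round(s.get("extrinsics",s.get("T_tool_cam")),3).tolist(),[k for k in s])
E
```

```text
total 12
drwxr-xr-x  3 agent agent 4096 Dec  6 20:39 .
drwxr-xr-x 23 root  root  4096 Dec  6 20:38 ..
drwxr-xr-x  2 agent agent 4096 Dec  6 20:39 pics
{'t': np.float64(0.0), 'q': array([ 1.079,  0.528,  1.434, -0.   ,  1.181, -0.179]), 'qd': array([-0.   ,  0.001,  0.   , -0.001, -0.001, -0.001]), 'tau': array([-1.0000e-03, -4.4235e+01, -1.7802e+01, -0.0000e+00,  8.0000e-03,
       -0.0000e+00]), 'tcp_pos': array([0.192, 0.594, 0.23 ]), 'tool_rot': array([ 0.109,  0.699, -0.111,  0.698]), 'force': array([ 0.323, -0.239,  0.929]), 'ft_torque': array([0.008, 0.014, 0.038]), 'finger_gap': np.float64(1.004)} 0.0187
side 47.357762957163374 252.83996086534478 185.44423732281626 [[0.82, -0.573, -0.003, -0.436], [0.309, 0.438, 0.844, -0.278], [-0.482, -0.693, 0.536, -1.082], [0.0, 0.0, 0.0, 1.0]] ['image', 'range_z', 'vertical_fov', 'cx', 'cy', 'extrinsics']
top 57.670762510666286 254.44441681060184 192.2306672959402 [[-0.001, -1.0, 0.014, 0.025], [0.993, 0.001, 0.114, -0.557], [-0.114, 0.014, 0.993, -1.326], [0.0, 0.0, 0.0, 1.0]] ['image', 'range_z', 'vertical_fov', 'cx', 'cy', 'extrinsics']
wrist 65.91428463864719 255.9748855537494 191.5794032308835 [[-0.0, 0.27, -0.963, -0.143], [1.0, -0.001, -0.0, -0.001], [-0.001, -0.963, -0.27, -0.067], [0.0, 0.0, 0.0, 1.0]] ['image', 'range_z', 'vertical_fov', 'cx', 'cy', 'T_tool_cam']
```

View pics/top0.png

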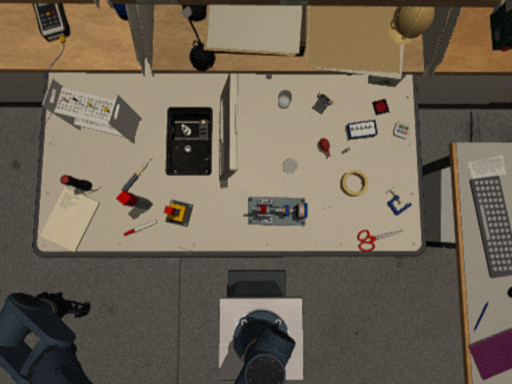

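View pics/side0.png

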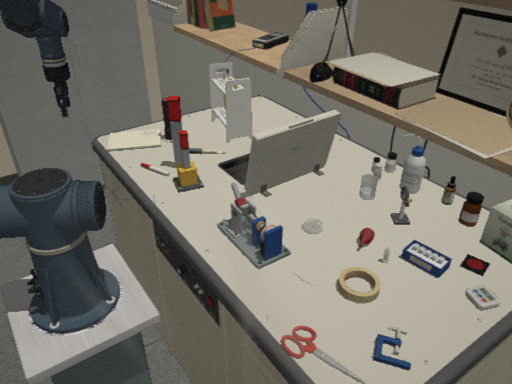

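View pics/wrist0.png

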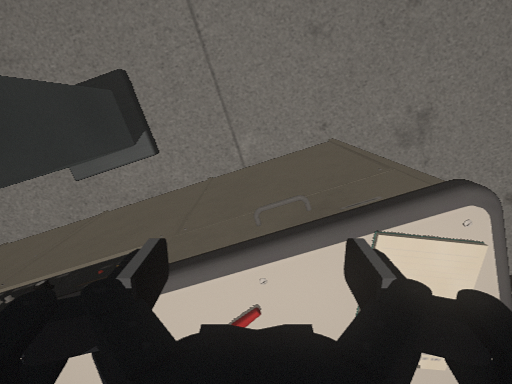

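Candidates for the bar: the red-topped bar in the yellow stand (side (183,140), top (176,209)), the taller red-topped bar behind (side (175,105), top (126,198)), and the red screwdriver at top (75,182). The first one fits the description. I'll check with crops.

```bash
python3 - <<'E'
import cv2,numpy as np
a=cv2.imread("pics/side0.png")[80:270,130:310]; b=cv2.imread("pics/top0.png")[170:250,100:320]
cv2.imwrite("pics/c1.png",cv2.resize(a,None,fx=3.1,fy=3.1,interpolation=cv2.INTER_CUBIC))
cv2.imwrite("pics/c2.png",cv2.resize(b,None,fx=3.6,fy=3.6,interpolation=cv2.INTER_CUBIC))
for n in ["top0","side0"]:
    s=np.load(f"pics/{n}.npz"); print(s["range_z"][100:300:40,100:400:60])
E
```

```text
[[1.2160836 1.4288931 1.4131675 1.411301  1.4356954]
 [1.4098524 1.4084947 1.3925409 1.4222696 1.4195997]
 [1.3853784 1.3925792 1.3977122 1.4006405 1.3990918]
 [1.3687514 1.3745716 1.3746256 1.3678203 1.3838708]
 [2.227694  2.241639  2.2328827 2.2450426 2.2539537]]
[[2.8351562 3.5724041 1.9390446 2.223104  1.4121695]
 [1.8234667 1.8009007 1.8206179 1.3758217 1.8156623]
 [3.0813212 1.5479549 1.5515896 1.5265502 1.5524194]
 [0.9323023 1.36348   1.3544216 1.3566252 1.3551823]
 [1.1993682 1.5905384 1.1983804 1.2021481 1.1975869]]
```

View pics/c1.png

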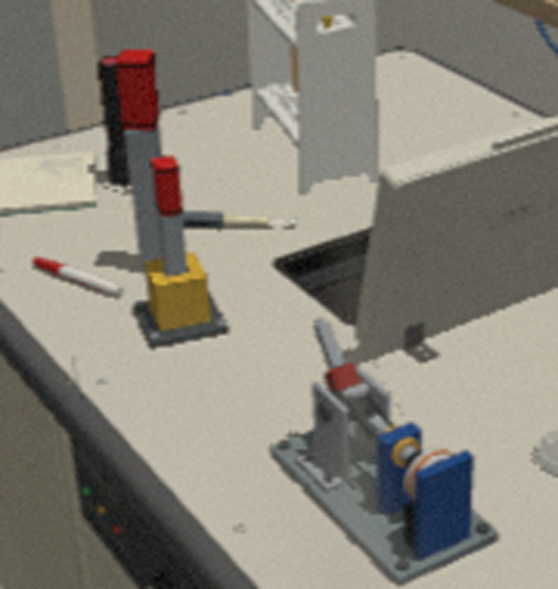

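View pics/c2.png

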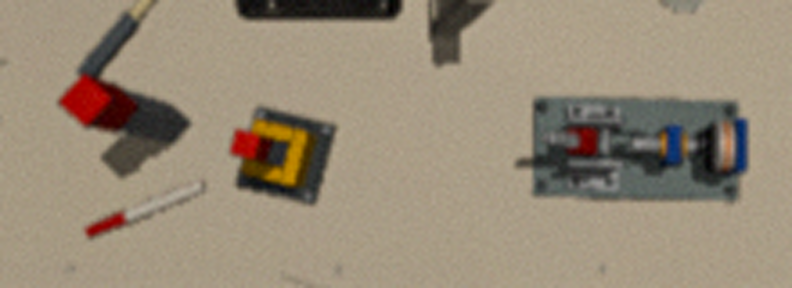

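```bash
cat > h.py <<'E'
import numpy as np,cv2
from scipy.spatial.transform import Rotation as R
def cam(s):
    f=s["image"].shape[0]/2/np.tan(np.radians(float(s["vertical_fov"]))/2)
    return f,float(s["cx"]),float(s["cy"])
def c2w(s,tp=None,tq=None):
    if "extrinsics" in s: return np.linalg.inv(s["extrinsics"])
    T=np.eye(4);T[:3,:3]=R.from_quat(tq).as_matrix();T[:3,3]=tp
    return T@s["T_tool_cam"]
def cloud(s,tp=None,tq=None):
    f,cx,cy=cam(s);d=s["range_z"];v,u=np.mgrid[:d.shape[0],:d.shape[1]]
    P=np.stack([(u-cx)/f*d,-(v-cy)/f*d,-d,np.ones_like(d)],-1)
    W=(P@c2w(s,tp,tq).T)[...,:3]; W[d<=0]=np.nan
    return W
def ray(s,uv,z,tp=None,tq=None):
    f,cx,cy=cam(s);uv=np.atleast_2d(uv).astype(float)
    M=c2w(s,tp,tq)
    D=np.stack([(uv[:,0]-cx)/f,-(uv[:,1]-cy)/f,-np.ones(len(uv))],-1)@M[:3,:3].T
    o=M[:3,3]; return o+D*((z-o[2])/D[:,2])[:,None]
def proj(s,X,tp=None,tq=None):
    f,cx,cy=cam(s);X=np.atleast_2d(X)
    C=np.c_[X,np.ones(len(X))]@np.linalg.inv(c2w(s,tp,tq)).T
    return np.stack([cx+f*C[:,0]/-C[:,2],cy-f*C[:,1]/-C[:,2]],-1)
E
python3 - <<'E'
from h import *
for n in ["top0","side0"]:
    s=dict(np.load(f"pics/{n}.npz")); W=cloud(s); hsv=cv2.cvtColor(s["image"],cv2.COLOR_BGR2HSV)
    H,S,V=[hsv[...,i].astype(int) for i in range(3)]
    for nm,m in [("yellow",(H>15)&(H<32)&(S>150)&(V>60)),("red",((H<8)|(H>172))&(S>150)&(V>60))]:
        k,l,st,c=cv2.connectedComponentsWithStats(m.astype(np.uint8))
        for i in range(1,k):
            if st[i,4]>25:
                P=W[l==i]; print(n,nm,st[i],np.round(c[i]),np.round(np.nanpercentile(P,[5,50,95],axis=0),3).tolist())
E
```

```text
top0 yellow [447   6  46  54 609] [469.  36.] [[0.979, -0.733, 0.305], [1.035, -0.677, 0.309], [1.128, -0.617, 0.312]]
top0 yellow [477   7   8   9  28] [480.  12.] [[1.116, -0.731, 0.305], [1.13, -0.718, 0.309], [1.142, -0.709, 0.314]]
top0 yellow [478  11  14  14  41] [485.  16.] [[1.092, -0.754, 0.307], [1.112, -0.738, 0.309], [1.132, -0.714, 0.312]]
top0 yellow [59 35  7  8 41] [62. 39.] [[1.003, 0.632, 0.324], [1.013, 0.639, 0.328], [1.023, 0.648, 0.332]]
top0 yellow [500  51  12  22  79] [505.  63.] [[0.924, -0.801, 0.306], [0.945, -0.79, 0.309], [0.988, -0.776, 0.312]]
top0 yellow [450  52  38  21 205] [469.  63.] [[0.923, -0.718, 0.306], [0.95, -0.667, 0.309], [0.974, -0.626, 0.312]]
top0 yellow [486  53  16  20  84] [494.  64.] [[0.921, -0.771, 0.305], [0.946, -0.756, 0.309], [0.981, -0.731, 0.311]]
top0 yellow [167 203  21  19 208] [178. 212.] [[0.448, 0.29, 0.011], [0.474, 0.309, 0.068], [0.508, 0.345, 0.074]]
top0 red [376 102  10  10  79] [381. 106.] [[0.9, -0.509, 0.0], [0.916, -0.494, 0.006], [0.932, -0.478, 0.011]]
top0 red [320 139  10  17  88] [325. 145.] [[0.719, -
[... 1075 characters left out ...]
7]]
side0 red [179 131   9  19 127] [183. 139.] [[0.462, 0.304, 0.146], [0.471, 0.309, 0.175], [0.481, 0.322, 0.199]]
side0 red [236 198   9   7  34] [240. 201.] [[0.472, -0.013, 0.099], [0.482, -0.007, 0.104], [0.492, -0.001, 0.111]]
side0 red [360 229  14  17 124] [366. 236.] [[0.714, -0.277, 0.019], [0.737, -0.268, 0.029], [0.757, -0.252, 0.038]]
side0 red [467 259  17  11 136] [475. 264.] [[0.896, -0.513, 0.001], [0.912, -0.496, 0.004], [0.931, -0.479, 0.007]]
side0 red [298 326  18  26 121] [309. 338.] [[0.365, -0.449, 0.005], [0.385, -0.426, 0.007], [0.406, -0.391, 0.01]]
side0 red [282 336  22  21  51] [289. 349.] [[0.327, -0.446, 0.005], [0.332, -0.422, 0.007], [0.348, -0.392, 0.01]]
```

The side crop confirms it: the short bar with the red handle stands in the yellow block at top (176,210), world ≈ (0.477, 0.319). The tall one at (0.514, 0.442) is the wrong size. Next I'll work out the move to hover over it.

```bash
cat > t.py <<'E'
import sys
from h import *
from station import manip
# usage: t.py x y z [yawdeg of tool y in world]
s=manip.sense();M=R.from_quat(s["tool_rot"]).as_matrix()
print("t",round(float(s["t"]),2),"tcp",np.round(s["tcp_pos"],4),"F",np.round(s["force"],1),"gap",round(float(s["finger_gap"])*85.4,1),"q",np.round(s["q"],2))
print("axes x,y,z cols",np.round(M.T,3).tolist(),"tooly yaw deg",np.degrees(np.arctan2(M[1,1],M[0,1])).round(2))
if len(sys.argv)>3:
    d=np.array(list(map(float,sys.argv[1:4])))-s["tcp_pos"]; print("tool shift",np.round(M.T@d,4))
E
python3 t.py 0.45 0.28 0.36; python3 - <<'E'
from h import *
s=dict(np.load("pics/top0.npz"));W=cloud(s)
P=W[190:240,150:210].reshape(-1,3);hs=cv2.cvtColor(s["image"],cv2.COLOR_BGR2HSV)[190:240,150:210].reshape(-1,3)
m=(hs[:,0]>15)&(hs[:,0]<32)&(hs[:,1]>150)&(P[:,2]>.06)&(P[:,2]<.08)
r=cv2.minAreaRect(P[m][:,:2].astype(np.float32));print(r)
W2=W.reshape(-1,3);m=(W2[:,2]>.004)&(W2[:,2]<.03)&(abs(W2[:,0]-.48)<.09)&(abs(W2[:,1]+.03)<.16)
r=cv2.minAreaRect(W2[m][:,:2].astype(np.float32));print(r,m.sum())
E
```

```text
t 0.15 tcp [0.192  0.5942 0.2305] F [ 0.2 -0.6  0. ] gap 85.3 q [ 1.08  0.53  1.43 -0.    1.18 -0.18]
axes x,y,z cols [[-0.001, -0.001, -1.0], [0.308, 0.951, -0.002], [0.951, -0.308, -0.0]] tooly yaw deg 72.08
tool shift [-0.1292 -0.2198  0.3421]
((0.4774708151817322, 0.3205173909664154), (0.05798004940152168, 0.05739452317357063), 76.56239318847656)
((0.4800470173358917, -0.028993234038352966), (0.17756319046020508, 0.3167459964752197), 0.00917804054915905) 1203
```

```bash
python3 -m crank '[[0.085,-0.045,0,0.01,0],[0.085,-0.045,-0.01,0.025,0],[0.085,-0.039,-0.02,0.04,0],[0.085,0,-0.03,0.04,0],[0.085,0,-0.03,0.04,0]]'
python3 -m crank '[[0.085,0,-0.03,0.04,0],[0.085,0,-0.03,0.04,0],[0.085,0,-0.03,0.04,0],[0.085,0,-0.03,0.04,0],[0.085,0,-0.01,0.025,0]]'
python3 -m crank '[[0.085,0,0,0,0.149],[0.085,0,0,0,0.149],[0.085,0,0,0,0.149],[0.085,0,0,0,0.149],[0.085,0,0,0,0.149]]'
python3 -m crank '[[0.085,0,0,0,0.149],[0.085,0,0,0,0.149],[0.085,0,0,0,0.149],[0.085,0,0,0,0.149],[0.085,0,0,0,0.149]]'
python3 -m crank '[[0.085,0,0,0,0]]'
cat > look.py <<'E'
import sys
from h import *
from station import manip,snapshot
s=manip.sense(); n=sys.argv[1]; cams=sys.argv[2:] or ["wrist"]
for c in cams:
    w=snapshot(c); cv2.imwrite(f"pics/{n}_{c}.png",w["image"]); np.savez(f"pics/{n}_{c}.npz",tp=s["tcp_pos"],tq=s["tool_rot"],**w)
E
python3 look.py a; python3 t.py .4775 .3205 .16
```

```text
t: 0.65
tcp_pos: [0.3071, 0.4663, 0.3534]
tool_rot: [0.11, 0.698, -0.109, 0.699]
force: [0.0, -0.0, 0.4]
finger_gap: 0.99
t: 1.15
tcp_pos: [0.4433, 0.2831, 0.3519]
tool_rot: [0.111, 0.698, -0.112, 0.698]
force: [0.1, 0.3, 0.6]
finger_gap: 0.995
t: 1.65
tcp_pos: [0.4419, 0.2862, 0.3517]
tool_rot: [0.358, 0.61, -0.359, 0.609]
force: [-0.5, 0.5, 0.1]
finger_gap: 0.99
t: 2.15
tcp_pos: [0.4418, 0.2863, 0.3517]
tool_rot: [-0.556, -0.437, 0.556, -0.437]
force: [-0.7, -0.2, -0.8]
finger_gap: 0.994
t: 2.25
tcp_pos: [0.4418, 0.2863, 0.3518]
tool_rot: [-0.554, -0.439, 0.555, -0.439]
force: [-0.4, -0.5, -1.2]
finger_gap: 0.994
t 2.3 tcp [0.4419 0.2864 0.3518] F [ 0.3 -0.   0.1] gap 84.9 q [ 0.36  0.27  1.51 -0.    1.36  0.59]
axes x,y,z cols [[-0.001, -0.0, -1.0], [0.974, -0.227, -0.001], [-0.227, -0.974, 0.0]] tooly yaw deg -13.12
tool shift [ 0.1918  0.027  -0.0414]
```

View pics/a_wrist.png

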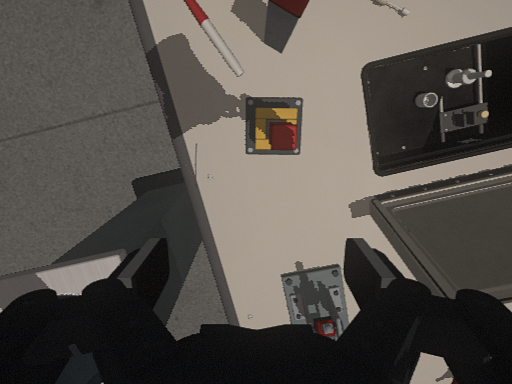

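The wrist picture shows the stand (dark plate, about (274,126)) with the red handle top at (284,137). The press is partly visible at (320,305). Now to measure poses and yaw.

```bash
cat > meas.py <<'E'
import sys
from h import *
s=dict(np.load(sys.argv[1]));tp,tq=s["tp"],s["tq"]
W=cloud(s,tp,tq);hsv=cv2.cvtColor(s["image"],cv2.COLOR_BGR2HSV);H,S,V=[hsv[...,i].astype(int) for i in range(3)]
def rep(n,m):
    P=W[m]; 
    if len(P)<15: print(n,"few",len(P));return
    r=cv2.minAreaRect(P[:,:2].astype(np.float32)); print(n,len(P),np.round(r[0],4),np.round(r[1],4),round(r[2],1),"z",np.round(np.nanmedian(P[:,2]),4))
near=(abs(W[...,0]-.477)<.08)&(abs(W[...,1]-.318)<.08)
red=((H<8)|(H>172))&(S>120)
rep("handletop",near&red&(W[...,2]>.19)&(W[...,2]<.215))
rep("yellowtop",near&(H>12)&(H<35)&(S>120)&(abs(W[...,2]-.07)<.008))
rep("bar below handle", near&(W[...,2]>.09)&(W[...,2]<.14))
dark=near&(W[...,2]>.003)&(W[...,2]<.02)
rep("plate",dark)
pr=(abs(W[...,0]-.48)<.1)&(W[...,1]<.09)&(W[...,1]>-.2)
rep("pressplate",pr&(W[...,2]>.005)&(W[...,2]<.025)&(S<90))
P=W[pr&red&(W[...,2]>.05)]
if len(P): print("red arm",np.round(np.nanpercentile(P,[5,50,95],axis=0),4).tolist())
b=W[(abs(W[...,0]-.45)<.1)&(abs(W[...,1]-.2)<.04)]; print("bench z",np.nanmedian(b[:,2]))
E
python3 meas.py pics/a_wrist.npz
```

```text
handletop 632 [0.479 0.319] [0.0243 0.0248] 76.5 z 0.2002
yellowtop 846 [0.4791 0.3182] [0.0568 0.0574] 76.8 z 0.0704
bar below handle 17 [0.4681 0.3212] [0.0199 0.0001] 76.1 z 0.0963
plate 1515 [0.4798 0.3194] [0.1203 0.1581] 14.1 z 0.0104
pressplate 2738 [ 0.4874 -0.0296] [0.1593 0.1098] 88.6 z 0.0127
red arm [[0.4767, -0.0048, 0.0973], [0.4859, 0.0081, 0.1041], [0.5013, 0.0143, 0.1134]]
bench z 0.00036642755056526255
```

```bash
python3 t.py .479 .319 .156; python3 -m crank '[[0.085,0,0.015,-0.02,0.005],[0.085,0,0.014,-0.02,0],[0.085,0.03,0,0,0],[0.085,0.04,0,0,0],[0.085,0,0,0,0]]' 25; python3 t.py .479 .319 .156
```

```text
t 2.3 tcp [0.4419 0.2864 0.3518] F [ 0.3 -0.   0.1] gap 84.9 q [ 0.36  0.27  1.51 -0.    1.36  0.59]
axes x,y,z cols [[-0.001, -0.0, -1.0], [0.974, -0.227, -0.001], [-0.227, -0.974, 0.0]] tooly yaw deg -13.12
tool shift [ 0.1958  0.0288 -0.0403]
t: 2.8
tcp_pos: [0.476, 0.3171, 0.2767]
tool_rot: [-0.551, -0.439, 0.559, -0.437]
force: [-0.3, -0.9, -1.1]
finger_gap: 1.0
t 2.8 tcp [0.476  0.3171 0.2767] F [-0.3 -0.9 -1.1] gap 85.4 q [ 0.39  0.41  1.5  -0.    1.24  0.63]
axes x,y,z cols [[-0.012, -0.005, -1.0], [0.973, -0.232, -0.01], [-0.232, -0.973, 0.008]] tooly yaw deg -13.43
tool shift [ 0.1207  0.0038 -0.0035]
```

```bash
python3 -m crank '[[0.085,0.04,0.002,-0.001,0],[0.085,0.04,0,0,0],[0.085,0.04,0,0,0],[0.085,0,0,0,0]]' 25; python3 t.py .479 .319 .156
```

```text
t: 3.2
tcp_pos: [0.479, 0.3178, 0.1586]
tool_rot: [-0.552, -0.439, 0.559, -0.437]
force: [-0.6, 1.4, -0.2]
finger_gap: 0.993
t 3.2 tcp [0.479  0.3178 0.1586] F [-0.6  1.4 -0.2] gap 84.8 q [ 0.39  0.56  1.62 -0.    0.97  0.63]
axes x,y,z cols [[-0.009, -0.004, -1.0], [0.972, -0.233, -0.008], [-0.233, -0.972, 0.006]] tooly yaw deg -13.5
tool shift [ 0.0026 -0.0002 -0.0012]
```

```bash
python3 -m crank '[[0.02,0.002,0,-0.001,0],[0.02,0,0,0,0],[0.02,0,0,0,0],[0.02,0,0,0,0],[0.02,0,0,0,0]]' 30; python3 t.py; python3 -m crank '[[0.02,-0.02,0,0,0],[0.02,-0.02,0,0,0],[0.02,0,0,0,0]]' 30; python3 look.py b wrist side; python3 t.py
```

```text
t: 3.7
tcp_pos: [0.4815, 0.3207, 0.1619]
tool_rot: [0.556, 0.438, -0.556, 0.437]
force: [-2.8, 1.2, 7.7]
finger_gap: 0.291
t 3.7 tcp [0.4815 0.3207 0.1619] F [-2.8  1.2  7.7] gap 24.9 q [0.39 0.55 1.62 0.   0.97 0.63]
axes x,y,z cols [[-0.001, 0.001, -1.0], [0.972, -0.235, -0.001], [-0.235, -0.972, -0.001]] tooly yaw deg -13.61
t: 4.0
tcp_pos: [0.4818, 0.3206, 0.2023]
tool_rot: [0.556, 0.438, -0.555, 0.437]
force: [-0.8, 0.7, -2.1]
finger_gap: 0.289
t 4.1 tcp [0.4816 0.32   0.1999] F [ 1.  -0.  -3.1] gap 25.0 q [0.39 0.5  1.59 0.   1.05 0.63]
axes x,y,z cols [[0.0, 0.0, -1.0], [0.972, -0.235, 0.0], [-0.235, -0.972, -0.0]] tooly yaw deg -13.56
```

View pics/b_wrist.png

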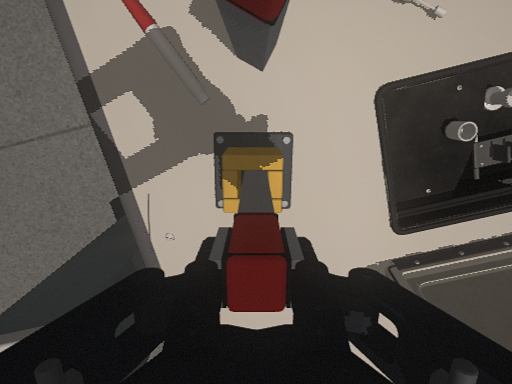

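View pics/b_side.png

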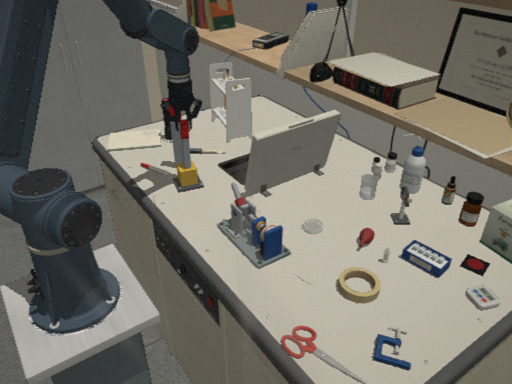

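The bar is held and lifted 40 mm, still upright in the jaws. I'll lift it clear, square the yaw with the press and look at the lever.

```bash
python3 -m crank '[[0.02,-0.04,0,0,0],[0.02,-0.045,0,0,0],[0.02,-0.045,0,0,0],[0.02,-0.03,0,0.01,-0.1],[0.02,0,0,0.04,-0.13]]' 30;python3 -m crank '[[0.02,0,0,0.045,0],[0.02,0,0,0.035,0],[0.02,0,0,0,0],[0.02,0,0,0,0]]' 30; python3 look.py c wrist side; python3 t.py; python3 meas.py pics/c_wrist.npz
```

```text
t: 4.6
tcp_pos: [0.4777, 0.2736, 0.3643]
tool_rot: [0.504, 0.499, -0.495, 0.502]
force: [1.1, -0.2, -3.5]
finger_gap: 0.285
t: 5.0
tcp_pos: [0.4736, 0.19, 0.3591]
tool_rot: [-0.502, -0.498, 0.503, -0.497]
force: [-0.2, 0.4, -2.1]
finger_gap: 0.291
t 5.1 tcp [0.4737 0.1912 0.3593] F [ 0.6  0.2 -3.4] gap 24.4 q [0.16 0.24 1.53 0.   1.37 0.17]
axes x,y,z cols [[-0.001, 0.0, -1.0], [1.0, -0.007, -0.001], [-0.007, -1.0, -0.0]] tooly yaw deg -0.38
handletop few 0
yellowtop 1528 [0.4788 0.3184] [0.0581 0.0575] 76.0 z 0.0703
bar below handle few 0
plate 1864 [0.4756 0.3199] [0.1534 0.1612] 87.1 z 0.0103
pressplate 492 [ 0.4871 -0.0558] [0.2085 0.1081] 88.6 z 0.0125
bench z 0.4302043768495243
```

View pics/c_wrist.png

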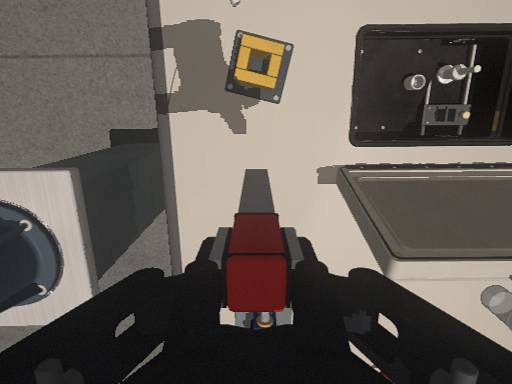

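The bar hides the press from here, because the camera looks toward +y. I'll fly over the press and look back from its −y side.

```bash
python3 -m crank '[[0.02,0,0.005,0.05,0],[0.02,0,0.005,0.05,0],[0.02,0,0,0.05,0],[0.02,0,0,0.05,0],[0.02,0,0,0.05,0]]' 30;python3 -m crank '[[0.02,0,0,0.05,0],[0.02,0,0,0.04,0.015],[0.02,0,0,0,0],[0.02,0,0,0,0]]' 30; python3 look.py d wrist side top; python3 t.py; python3 meas.py pics/d_wrist.npz
```

```text
t: 5.6
tcp_pos: [0.4822, -0.0595, 0.3598]
tool_rot: [0.501, 0.499, -0.501, 0.499]
force: [1.6, -0.3, -2.6]
finger_gap: 0.287
t: 6.0
tcp_pos: [0.4816, -0.1488, 0.3594]
tool_rot: [0.506, 0.495, -0.506, 0.494]
force: [-0.2, -0.3, -3.3]
finger_gap: 0.286
t 6.15 tcp [ 0.4813 -0.1472  0.3598] F [-0.4 -0.5 -3.5] gap 24.7 q [-0.52  0.22  1.55  0.    1.37 -0.5 ]
axes x,y,z cols [[-0.001, 0.001, -1.0], [1.0, -0.02, -0.001], [-0.02, -1.0, -0.001]] tooly yaw deg -1.12
handletop few 0
yellowtop few 0
bar below handle few 0
plate few 0
pressplate 6536 [ 0.4863 -0.064 ] [0.2252 0.1102] 88.7 z 0.0126
red arm [[0.4723, -0.1608, 0.11], [0.4833, -0.1412, 0.396], [0.4943, -0.0093, 0.3982]]
bench z nan
  return np.nanmean(a, axis, out=out, keepdims=keepdims)
```

View pics/d_wrist.png

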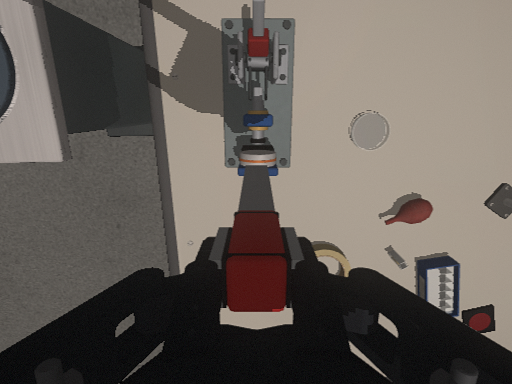

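View pics/d_side.png

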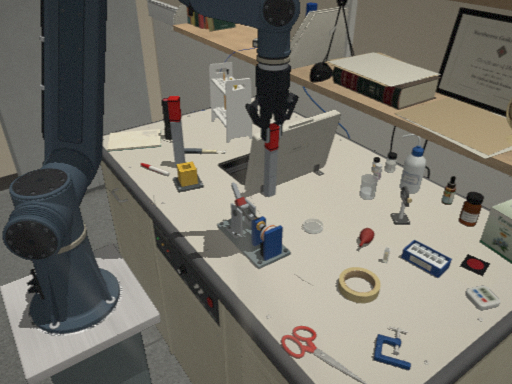

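```bash
python3 - <<'E'
from h import *
s=dict(np.load("pics/d_wrist.npz"));tp,tq=s["tp"],s["tq"];W=cloud(s,tp,tq)
hsv=cv2.cvtColor(s["image"],cv2.COLOR_BGR2HSV);H,S,V=[hsv[...,i].astype(int) for i in range(3)]
P=W[(W[...,1]>.0)&(W[...,1]<.06)&(abs(W[...,0]-.487)<.02)&(W[...,2]>.112)&(W[...,2]<.2)]
print(len(P));
# by height bins
for a in np.arange(.1,.16,.006):
    q=P[(P[:,2]>=a)&(P[:,2]<a+.006)]
    if len(q): print(round(a+.003,3),np.round(q.mean(0),4),np.round(np.ptp(q,axis=0),4))
red=((H<8)|(H>172))&(S>120)
P=W[red&(W[...,2]>.385)]
print("handle top",cv2.minAreaRect(P[:,:2].astype(np.float32)),np.median(P[:,2]))
P=W[(abs(W[...,0]-.48)<.03)&(abs(W[...,1]+.147)<.05)&(W[...,2]>.15)&(W[...,2]<.39)]
print(len(P))
for a in np.arange(.2,.39,.02):
    q=P[(P[:,2]>=a)&(P[:,2]<a+.02)]
    if len(q): print(round(a+.01,3),np.round(np.median(q,axis=0),4),len(q),q[:,0].min().round(4),q[:,0].max().round(4))
print(P[:,2].min())
for n,x in [("pivot",[.4874,-.0165,.08]),("tip",[.4886,.0383,.145]),("shoulder",[.4879,.0060,.1068])]: print(n,proj(s,x,tp,tq).round(1))
E
```

```text
432
0.115 [0.4878 0.0046 0.1149] [0.0168 0.0082 0.0056]
0.121 [0.4882 0.0097 0.1211] [0.0128 0.0084 0.0057]
0.127 [0.4882 0.0148 0.1271] [0.0125 0.0102 0.0059]
0.133 [0.4884 0.02   0.1332] [0.0123 0.0076 0.006 ]
0.139 [0.4885 0.0249 0.1389] [0.0121 0.0086 0.0058]
0.145 [0.4885 0.0286 0.1432] [0.0118 0.0039 0.0032]
handle top ((0.4861431121826172, -0.15098980069160461), (0.08708552271127701, 0.029091989621520042), 14.341592788696289) 0.39722261810024506
4663
0.21 [ 0.4828 -0.1365  0.2132] 66 0.4722 0.4933
0.23 [ 0.4828 -0.137   0.2311] 116 0.4718 0.4937
0.25 [ 0.4824 -0.1376  0.2505] 128 0.4719 0.4937
0.27 [ 0.4832 -0.1381  0.2708] 181 0.4719 0.4938
0.29 [ 0.4832 -0.1386  0.2906] 217 0.472 0.4938
0.31 [ 0.4832 -0.1391  0.3106] 300 0.4718 0.4938
0.33 [ 0.4826 -0.1396  0.3295] 344 0.4719 0.4939
0.35 [ 0.4826 -0.1388  0.3514] 566 0.4705 0.4954
0.37 [ 0.4827 -0.1394  0.3722] 1539 0.457 0.5088
0.39 [ 0.4831 -0.1398  0.3852] 1206 0.4569 0.509
0.2070628070423165
pivot [[257.1  57.2]]
tip [[257.5  -9.7]]
shoulder [[257.3  33.2]]
```

The press plate came out at exactly 225 × 110 mm, yaw −1.3°, with the pivot at (0.4874, −0.0165). The stub's upper face fits a 0.70 rad lean. The tool can only yaw, so I'll catch the nose in the socket mouth and swing the handle to +y so the bar pivots in the pads.

```bash
python3 -m crank '[[0.02,0,0.001,-0.045,0.003],[0.02,0,0.001,-0.045,0],[0.02,0,0,-0.045,0],[0.02,0.025,0,-0.04,0],[0.02,0.025,0,-0.007,0]]' 20;python3 -m crank '[[0.02,0,0,0,0],[0.02,0,0,0,0]]' 20; python3 look.py e wrist side top; python3 t.py .487 .0346 .293
```

```text
t: 6.65
tcp_pos: [0.4872, 0.0388, 0.3105]
tool_rot: [0.506, 0.495, -0.503, 0.496]
force: [0.5, -0.9, -3.8]
finger_gap: 0.29
t: 6.85
tcp_pos: [0.4876, 0.0339, 0.3104]
tool_rot: [-0.505, -0.494, 0.506, -0.494]
force: [0.7, -0.9, -3.3]
finger_gap: 0.286
t 7.0 tcp [0.4888 0.0323 0.3116] F [ 0.4 -0.5 -3.1] gap 24.9 q [-0.16  0.25  1.66 -0.    1.23 -0.14]
axes x,y,z cols [[0.003, -0.001, -1.0], [1.0, -0.026, 0.003], [-0.026, -1.0, 0.001]] tooly yaw deg -1.47
tool shift [ 0.0185 -0.0019 -0.0022]
```

```bash
python3 - <<'E'
from h import *
a=cv2.imread("pics/e_side.png")[90:290,190:340]
cv2.imwrite("pics/e_c.png",cv2.resize(a,None,fx=3,fy=3,interpolation=cv2.INTER_CUBIC))
for n in ["top"]:
    s=dict(np.load(f"pics/e_{n}.npz"))
s=dict(np.load("pics/e_wrist.npz"));W=cloud(s,s["tp"],s["tq"]);tp=s["tp"]
P=W[(abs(W[...,0]-tp[0])<.03)&(abs(W[...,1]-tp[1])<.05)&(W[...,2]>.14)&(W[...,2]<.34)]
for a in np.arange(.14,.33,.02):
    q=P[(P[:,2]>=a)&(P[:,2]<a+.02)]
    if len(q): print(round(a+.01,3),np.round(np.median(q,axis=0),4),len(q),q[:,0].min().round(4),q[:,0].max().round(4))
E
```

```text
0.15 [0.4897 0.0407 0.1425] 6 0.4871 0.4983
0.17 [0.4883 0.0434 0.171 ] 95 0.4777 0.4992
0.19 [0.4888 0.0431 0.1892] 118 0.4778 0.4995
0.21 [0.4892 0.0429 0.2108] 147 0.478 0.4997
0.23 [0.4884 0.0427 0.2308] 196 0.4778 0.4997
0.25 [0.4891 0.0425 0.251 ] 242 0.4779 0.4997
0.27 [0.4891 0.0423 0.2705] 325 0.4778 0.4997
0.29 [0.4886 0.0429 0.2933] 390 0.4762 0.5011
0.31 [0.4889 0.0432 0.313 ] 822 0.4642 0.5132
0.33 [0.4887 0.043  0.3311] 2089 0.4628 0.5147
```

View pics/e_c.png

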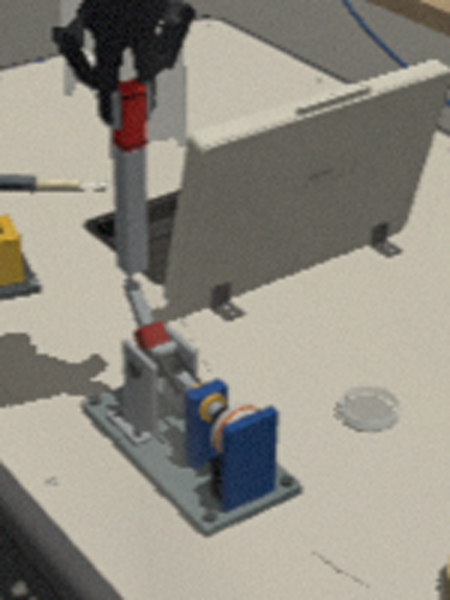

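The side crop shows the bar hanging just above the stub's nose (nose at crop (135,285)) and roughly centred. Now to lower it onto the nose.

```bash
python3 -m crank '[[0.02,0.008,0,-0.001,0],[0.02,0.006,0,0,0],[0.02,0,0,0,0],[0.02,0,0,0,0]]' 20; python3 t.py;  python3 look.py f side; python3 - <<'E'
import cv2
a=cv2.imread("pics/f_side.png")[150:250,200:280]
cv2.imwrite("pics/f_c.png",cv2.resize(a,None,fx=5,fy=5,interpolation=cv2.INTER_CUBIC))
E
```

```text
t: 7.4
tcp_pos: [0.4875, 0.0338, 0.2958]
tool_rot: [-0.506, -0.494, 0.507, -0.493]
force: [-0.4, -0.0, -2.5]
finger_gap: 0.285
t 7.4 tcp [0.4875 0.0338 0.2958] F [-0.4 -0.  -2.5] gap 24.3 q [-0.16  0.26  1.68 -0.    1.2  -0.13]
axes x,y,z cols [[-0.001, -0.0, -1.0], [1.0, -0.025, -0.001], [-0.025, -1.0, 0.0]] tooly yaw deg -1.46
```

View pics/f_c.png

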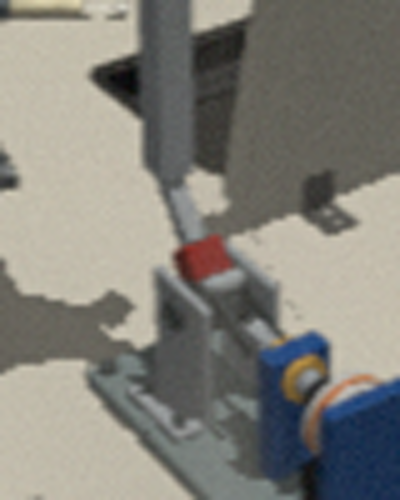

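The nose is inside the mouth with no contact force. I'll start the swing in small arc steps.

```bash
python3 -m crank '[[0.02,0.003,0,-0.006,0],[0.02,0.002,0,-0.009,0],[0.02,0.002,0,-0.010,0],[0.02,0.002,0,-0.010,0],[0.02,0,0,0,0]]' 20; python3 t.py;  python3 look.py g side wrist; python3 - <<'E'
import cv2
a=cv2.imread("pics/g_side.png")[90:250,190:290]
cv2.imwrite("pics/g_c.png",cv2.resize(a,None,fx=3.7,fy=3.7,interpolation=cv2.INTER_CUBIC))
E
```

```text
t: 7.95
tcp_pos: [0.4886, 0.0707, 0.2869]
tool_rot: [0.506, 0.494, -0.505, 0.494]
force: [0.7, -0.8, -2.3]
finger_gap: 0.288
t 7.95 tcp [0.4886 0.0707 0.2869] F [ 0.7 -0.8 -2.3] gap 24.6 q [-0.08  0.28  1.68  0.    1.18 -0.06]
axes x,y,z cols [[0.0, 0.001, -1.0], [1.0, -0.023, 0.0], [-0.023, -1.0, -0.001]] tooly yaw deg -1.31
```

View pics/g_c.png

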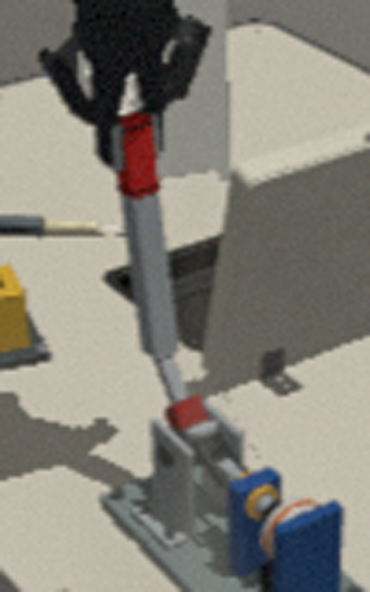

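View pics/g_wrist.png

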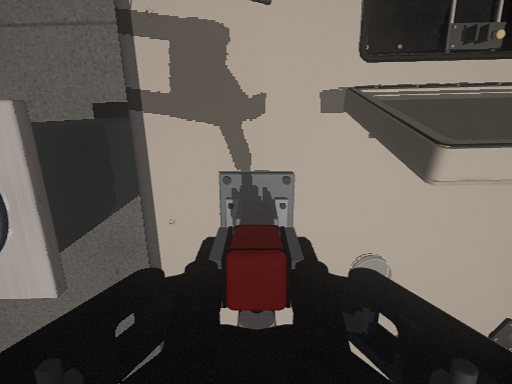

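The bar swings freely about the nose, tilted about 0.2 rad with under 1 N sideways. Continuing to 0.7.

```bash
python3 -m crank '[[0.02,0.003,0,-0.010,0],[0.02,0.0035,0,-0.010,0],[0.02,0.004,0,-0.0105,0],[0.02,0.006,0,-0.011,0],[0.02,0.0065,0,-0.011,0]]' 20; python3 -m crank '[[0.02,0.0075,0,-0.010,0],[0.02,0.0075,0,-0.010,0],[0.02,0,0,0,0]]' 20;python3 t.py .4895 .1422 .2476;  python3 look.py i side; python3 - <<'E'
import cv2
a=cv2.imread("pics/i_side.png")[90:250,180:290]
cv2.imwrite("pics/i_c.png",cv2.resize(a,None,fx=3.7,fy=3.7,interpolation=cv2.INTER_CUBIC))
E
```

```text
t: 8.55
tcp_pos: [0.4898, 0.1227, 0.2636]
tool_rot: [0.506, 0.494, -0.506, 0.494]
force: [-0.2, -0.9, -0.7]
finger_gap: 0.288
t: 8.85
tcp_pos: [0.4896, 0.143, 0.2476]
tool_rot: [-0.505, -0.495, 0.506, -0.493]
force: [-0.3, -0.3, -1.7]
finger_gap: 0.289
t 8.85 tcp [0.4896 0.143  0.2476] F [-0.3 -0.3 -1.7] gap 24.7 q [0.06 0.35 1.7  0.   1.09 0.09]
axes x,y,z cols [[-0.002, 0.001, -1.0], [1.0, -0.023, -0.002], [-0.023, -1.0, -0.001]] tooly yaw deg -1.35
tool shift [-0.     -0.0001  0.0008]
```

View pics/i_c.png

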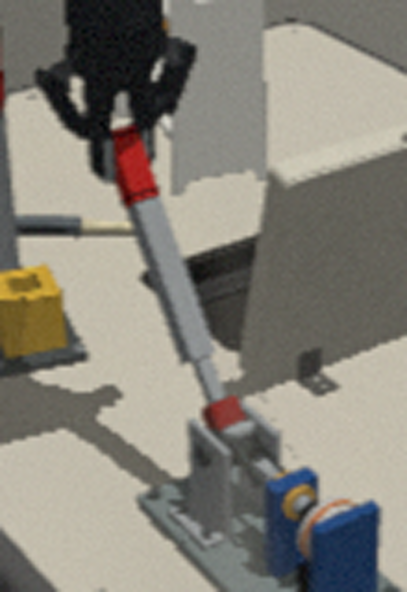

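The bar and stub look collinear in the crop. Now I'll slide on along the stub.

```bash
python3 -m crank '[[0.02,0.006,0,0.005,0],[0.02,0.006,0,0.005,0],[0.02,0.006,0,0.005,0],[0.02,0,0,0,0]]' 30; python3 t.py; python3 -m crank '[[0.02,0.006,0,0.005,0],[0.02,0.005,0,0.005,0],[0.02,0,0,0,0]]' 30;python3 t.py .489 .1155 .2181
```

```text
t: 9.3
tcp_pos: [0.4893, 0.1257, 0.2299]
tool_rot: [-0.506, -0.494, 0.507, -0.493]
force: [-0.4, 0.8, -3.8]
finger_gap: 0.287
t 9.3 tcp [0.4893 0.1257 0.2299] F [-0.4  0.8 -3.8] gap 24.5 q [0.03 0.37 1.73 0.   1.05 0.06]
axes x,y,z cols [[-0.002, 0.0, -1.0], [1.0, -0.027, -0.002], [-0.027, -1.0, -0.0]] tooly yaw deg -1.53
t: 9.6
tcp_pos: [0.4906, 0.1176, 0.2211]
tool_rot: [0.508, 0.494, -0.505, 0.493]
force: [-0.7, 5.4, 4.1]
finger_gap: 0.287
t 9.6 tcp [0.4906 0.1176 0.2211] F [-0.7  5.4  4.1] gap 24.5 q [0.01 0.38 1.74 0.   1.02 0.04]
axes x,y,z cols [[0.002, 0.004, -1.0], [1.0, -0.027, 0.002], [-0.027, -1.0, -0.004]] tooly yaw deg -1.55
tool shift [ 0.003  -0.0015  0.0022]
```

```bash
python3 -m crank '[[0.02,0.002,0,0.0015,0],[0.02,0,0,0,0],[0.02,0,0,0,0]]' 30;python3 t.py .489 .1155 .2181; python3 look.py j side; python3 - <<'E'
import cv2
a=cv2.imread("pics/j_side.png")[110:250,180:290]
cv2.imwrite("pics/j_c.png",cv2.resize(a,None,fx=5,fy=4.2,interpolation=cv2.INTER_CUBIC))
E
```

```text
t: 9.9
tcp_pos: [0.491, 0.1179, 0.2207]
tool_rot: [0.51, 0.494, -0.504, 0.493]
force: [-1.3, 11.5, 12.0]
finger_gap: 0.286
t 9.9 tcp [0.491  0.1179 0.2207] F [-1.3 11.5 12. ] gap 24.4 q [0.01 0.38 1.75 0.01 1.01 0.03]
axes x,y,z cols [[0.005, 0.006, -1.0], [1.0, -0.027, 0.004], [-0.027, -1.0, -0.007]] tooly yaw deg -1.56
tool shift [ 0.0026 -0.002   0.0025]
```

View pics/j_c.png

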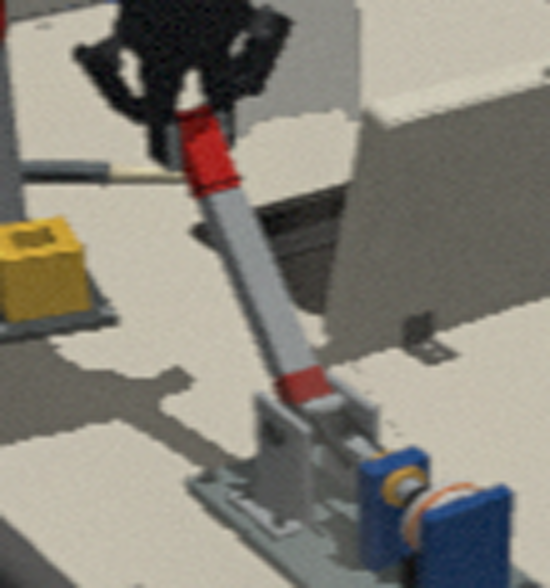

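The foot sits flush on the red arm and about 19 N axial is building, so it's fully home. The measured radius is 208 mm and the angle 0.70. Now I'll throw the lever along the arc with a firmer grip.

```bash
python3 -m crank '[[0.02,-0.002,0,0,0],[0.02,-0.006,0,0.008,0],[0.02,-0.006,0,0.008,0],[0.02,0,0,0,0]]' 45;python3 t.py; python3 -m crank '[[0.02,-0.0055,0,0.0087,0],[0.02,-0.0053,0,0.0088,0],[0.02,-0.0045,0,0.0093,0],[0.02,-0.0044,0,0.0093,0],[0.02,0,0,0,0]]' 45;python3 t.py; python3 look.py k side;python3 - <<'E'
import cv2
a=cv2.imread("pics/k_side.png")[90:250,180:290]
cv2.imwrite("pics/k_c.png",cv2.resize(a,None,fx=3.7,fy=3.7,interpolation=cv2.INTER_CUBIC))
E
```

```text
t: 10.35
tcp_pos: [0.49, 0.1, 0.2335]
tool_rot: [0.508, 0.493, -0.505, 0.493]
force: [-1.1, 6.7, 4.5]
finger_gap: 0.286
t 10.35 tcp [0.49   0.1    0.2335] F [-1.1  6.7  4.5] gap 24.4 q [-0.02  0.36  1.74  0.    1.04  0.  ]
axes x,y,z cols [[0.003, 0.003, -1.0], [1.0, -0.027, 0.003], [-0.027, -1.0, -0.003]] tooly yaw deg -1.54
t: 10.85
tcp_pos: [0.4887, 0.0636, 0.2521]
tool_rot: [0.508, 0.494, -0.506, 0.493]
force: [1.1, 5.8, -0.8]
finger_gap: 0.284
t 10.85 tcp [0.4887 0.0636 0.2521] F [ 1.1  5.8 -0.8] gap 24.3 q [-0.1   0.32  1.73  0.    1.09 -0.07]
axes x,y,z cols [[0.001, 0.003, -1.0], [1.0, -0.027, 0.001], [-0.027, -1.0, -0.003]] tooly yaw deg -1.54
```

View pics/k_c.png

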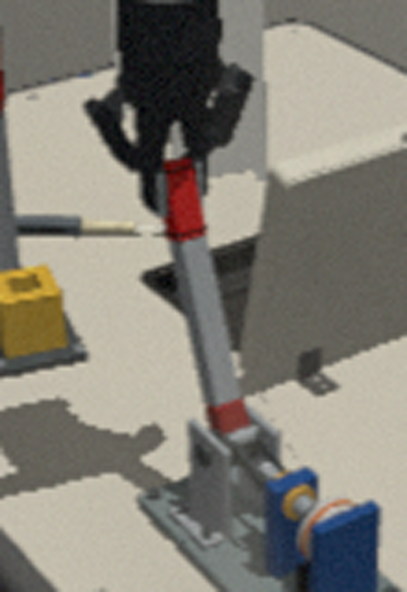

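The lever follows (0.30 thrown) with the bar still seated. Continuing towards upright.

```bash
python3 -m crank '[[0.02,-0.0037,0,0.0096,0],[0.02,-0.0033,0,0.0097,0],[0.02,-0.0028,0,0.010,0],[0.02,-0.0023,0,0.010,0],[0.02,0,0,0,0]]' 45;python3 t.py; python3 -m crank '[[0.02,-0.0018,0,0.0101,0],[0.02,-0.0013,0,0.0102,0],[0.02,-0.0008,0,0.0103,0],[0.02,-0.0002,0,0.0103,0],[0.02,0,0,0,0]]' 45;python3 t.py
```

```text
t: 11.4
tcp_pos: [0.4876, 0.0248, 0.2635]
tool_rot: [0.508, 0.494, -0.505, 0.492]
force: [1.3, 7.7, -4.1]
finger_gap: 0.285
t 11.4 tcp [0.4876 0.0248 0.2635] F [ 1.3  7.7 -4.1] gap 24.4 q [-0.18  0.3   1.73  0.    1.11 -0.16]
axes x,y,z cols [[0.001, 0.004, -1.0], [1.0, -0.027, 0.001], [-0.027, -1.0, -0.004]] tooly yaw deg -1.55
t: 11.9
tcp_pos: [0.4865, -0.0157, 0.2675]
tool_rot: [0.508, 0.494, -0.505, 0.492]
force: [1.9, 6.8, -2.9]
finger_gap: 0.288
t 11.9 tcp [ 0.4865 -0.0157  0.2675] F [ 1.9  6.8 -2.9] gap 24.6 q [-0.27  0.29  1.73  0.01  1.12 -0.24]
axes x,y,z cols [[0.0, 0.005, -1.0], [1.0, -0.027, 0.0], [-0.027, -1.0, -0.005]] tooly yaw deg -1.56
```

Upright (φ≈0, y force 7 N). I'll slow down from here to the dead point.

```bash
python3 -m crank '[[0.02,0.0002,0,0.0103,0],[0.02,0.0008,0,0.0103,0],[0.02,0.0013,0,0.0102,0],[0.02,0.0018,0,0.0101,0],[0.02,0,0,0,0]]' 45;python3 t.py; python3 -m crank '[[0.02,0.0023,0,0.010,0],[0.02,0.0028,0,0.010,0],[0.02,0.0017,0,0.0049,0],[0.02,0.0018,0,0.0048,0],[0.02,0,0,0,0]]' 45;python3 t.py; python3 look.py l side;python3 - <<'E'
import cv2
a=cv2.imread("pics/l_side.png")[90:270,200:310]
cv2.imwrite("pics/l_c.png",cv2.resize(a,None,fx=3.3,fy=3.3,interpolation=cv2.INTER_CUBIC))
E
```

```text
t: 12.4
tcp_pos: [0.4854, -0.0573, 0.2635]
tool_rot: [0.508, 0.494, -0.506, 0.492]
force: [2.5, 6.6, -1.5]
finger_gap: 0.291
t 12.4 tcp [ 0.4854 -0.0573  0.2635] F [ 2.5  6.6 -1.5] gap 24.9 q [-0.35  0.3   1.73  0.    1.11 -0.32]
axes x,y,z cols [[0.0, 0.003, -1.0], [1.0, -0.027, 0.0], [-0.027, -1.0, -0.003]] tooly yaw deg -1.55
t: 12.9
tcp_pos: [0.4847, -0.0874, 0.2551]
tool_rot: [0.507, 0.494, -0.506, 0.493]
force: [1.6, 4.2, -2.2]
finger_gap: 0.292
t 12.9 tcp [ 0.4847 -0.0874  0.2551] F [ 1.6  4.2 -2.2] gap 25.0 q [-0.41  0.32  1.73  0.    1.1  -0.38]
axes x,y,z cols [[0.0, 0.002, -1.0], [1.0, -0.026, 0.0], [-0.026, -1.0, -0.002]] tooly yaw deg -1.51
```

View pics/l_c.png

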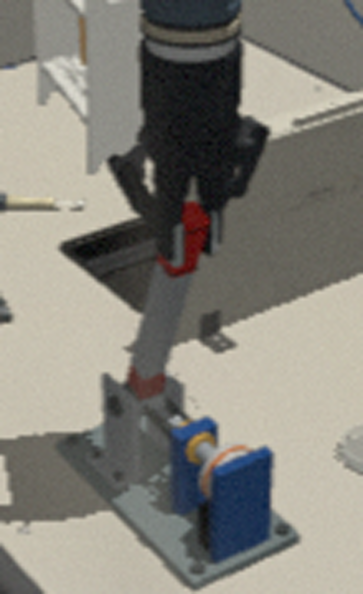

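Lever at about 1.05 and still firmly seated. Now I'll ease it over the dead point at about 0.15 rad/s.

```bash
python3 -m crank '[[0.02,0.0011,0,0.0029,0],[0.02,0.0012,0,0.0029,0],[0.02,0.0012,0,0.0028,0],[0.02,0.0013,0,0.0028,0],[0.02,0.0013,0,0.0028,0]]' 45;python3 t.py|head -1; python3 -m crank '[[0.02,0.0013,0,0.0028,0],[0.02,0.0014,0,0.0027,0],[0.02,0.0014,0,0.0027,0],[0.02,0.0015,0,0.0027,0],[0.02,0.0015,0,0.0027,0]]' 45;python3 t.py|head -1;  python3 -m crank '[[0.02,0.0015,0,0.0026,0],[0.02,0.0016,0,0.0026,0],[0.02,0.0016,0,0.0026,0],[0.02,0.0016,0,0.0026,0],[0.02,0.0017,0,0.0026,0]]' 45;python3 t.py|head -1
```

```text
t: 13.45
tcp_pos: [0.4844, -0.1023, 0.2492]
tool_rot: [0.506, 0.494, -0.506, 0.494]
force: [1.7, 3.0, 0.9]
finger_gap: 0.291
t 13.45 tcp [ 0.4844 -0.1023  0.2492] F [1.7 3.  0.9] gap 24.8 q [-0.43  0.33  1.73 -0.    1.08 -0.41]
t: 13.95
tcp_pos: [0.4838, -0.1167, 0.2421]
tool_rot: [-0.506, -0.493, 0.507, -0.494]
force: [0.6, -1.0, 0.8]
finger_gap: 0.289
t 13.95 tcp [ 0.4838 -0.1167  0.2421] F [ 0.6 -1.   0.8] gap 24.7 q [-0.46  0.34  1.73 -0.    1.07 -0.43]
t: 14.45
tcp_pos: [0.4837, -0.1295, 0.2342]
tool_rot: [-0.506, -0.493, 0.506, -0.494]
force: [-0.7, -3.3, 3.8]
finger_gap: 0.285
t 14.45 tcp [ 0.4837 -0.1295  0.2342] F [-0.7 -3.3  3.8] gap 24.4 q [-0.48  0.36  1.74 -0.    1.05 -0.46]
```

```bash
python3 -m crank '[[0.02,0.0017,0,0.0025,0],[0.02,0.0018,0,0.0025,0],[0.02,0.0018,0,0.0025,0],[0.02,0.0018,0,0.0025,0]]' 45;python3 t.py|head -1;  python3 -m crank '[[0.02,0.0018,0,0.0025,0],[0.02,0.0018,0,0.0025,0],[0.02,0,0,0,0]]' 45;python3 t.py|head -1;python3 look.py m side;python3 - <<'E'
import cv2
a=cv2.imread("pics/m_side.png")[90:270,200:310]
cv2.imwrite("pics/m_c.png",cv2.resize(a,None,fx=3.3,fy=3.3,interpolation=cv2.INTER_CUBIC))
E
```

```text
t: 14.85
tcp_pos: [0.4836, -0.1386, 0.2273]
tool_rot: [0.506, 0.494, -0.506, 0.494]
force: [-1.5, -1.4, 5.0]
finger_gap: 0.289
t 14.85 tcp [ 0.4836 -0.1386  0.2273] F [-1.5 -1.4  5. ] gap 24.7 q [-0.5   0.37  1.74  0.    1.03 -0.48]
t: 15.15
tcp_pos: [0.4834, -0.1432, 0.2235]
tool_rot: [0.507, 0.494, -0.506, 0.493]
force: [-1.4, -1.0, 5.7]
finger_gap: 0.287
t 15.15 tcp [ 0.4834 -0.1432  0.2235] F [-1.4 -1.   5.7] gap 24.5 q [-0.51  0.38  1.74  0.    1.03 -0.49]
```

View pics/m_c.png

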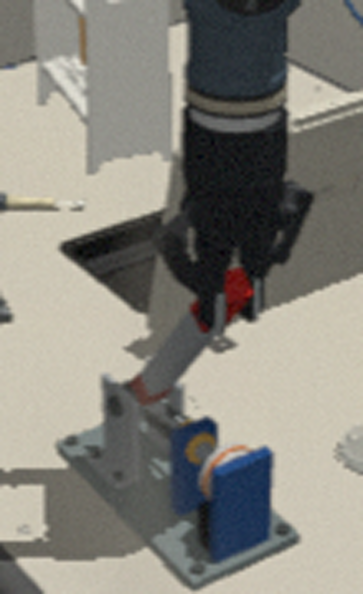

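```bash
python3 -m crank '[[0.02,0.002,0,0.0024,0],[0.02,0.002,0,0.0024,0],[0.02,0,0,0,0],[0.02,0,0,0,0]]' 45;python3 t.py|head -1
```

```text
t: 15.6
tcp_pos: [0.4835, -0.1477, 0.22]
tool_rot: [0.507, 0.494, -0.506, 0.494]
force: [-0.6, -0.1, 8.1]
finger_gap: 0.288
t 15.6 tcp [ 0.4835 -0.1477  0.22  ] F [-0.6 -0.1  8.1] gap 24.6 q [-0.52  0.38  1.74  0.    1.02 -0.49]
```

The reaction splits into about 7 N tangential (lever on its stop) plus 9 N axial. I'll unload slightly and draw the bar off along the stub (lean 0.62).

```bash
python3 -m crank '[[0.02,-0.003,0,-0.003,0],[0.02,-0.003,0,-0.001,0],[0.02,-0.0045,0,0.003,0],[0.02,-0.0065,0,0.0045,0],[0.02,0,0,0,0]]' 45;python3 t.py|head -1;python3 -m crank '[[0.02,-0.008,0,0.0058,0],[0.02,-0.008,0,0.0058,0],[0.02,0,0,0,0]]' 45;python3 t.py|head -1; python3 look.py n side;python3 - <<'E'
import cv2
a=cv2.imread("pics/n_side.png")[90:270,200:310]
cv2.imwrite("pics/n_c.png",cv2.resize(a,None,fx=3.3,fy=3.3,interpolation=cv2.INTER_CUBIC))
E
```

```text
t: 16.1
tcp_pos: [0.4835, -0.1526, 0.2371]
tool_rot: [0.507, 0.493, -0.506, 0.494]
force: [0.2, -0.8, -3.4]
finger_gap: 0.283
t 16.1 tcp [ 0.4835 -0.1526  0.2371] F [ 0.2 -0.8 -3.4] gap 24.2 q [-0.53  0.36  1.72  0.    1.06 -0.5 ]
t: 16.4
tcp_pos: [0.4837, -0.1648, 0.2539]
tool_rot: [0.507, 0.492, -0.506, 0.495]
force: [0.4, 0.0, -2.4]
finger_gap: 0.284
t 16.4 tcp [ 0.4837 -0.1648  0.2539] F [ 0.4  0.  -2.4] gap 24.2 q [-0.55  0.34  1.69  0.    1.1  -0.52]
```

View pics/n_c.png

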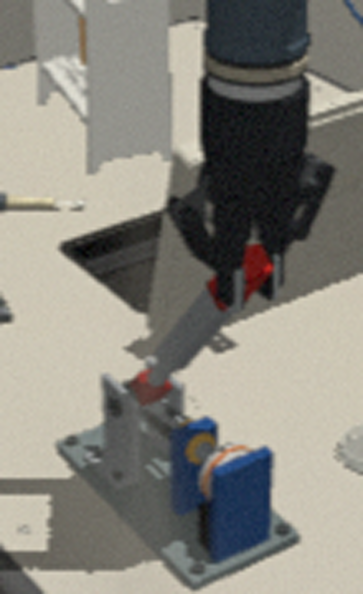

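```bash
python3 -m crank '[[0.02,-0.0085,0,0.006,0],[0.02,-0.0085,0,0.006,0],[0.02,-0.01,0,0.007,0],[0.02,-0.02,0,0.01,0],[0.02,-0.03,0,0.01,0]]' 45;python3 t.py|head -1; python3 -m crank '[[0.02,-0.02,0,0.02,0],[0.02,0,0,0,0],[0.02,0,0,0,0]]' 45;python3 t.py|head -1;python3 look.py o side wrist;python3 - <<'E'
import cv2
a=cv2.imread("pics/o_side.png")[70:270,200:330]
cv2.imwrite("pics/o_c.png",cv2.resize(a,None,fx=3,fy=3,interpolation=cv2.INTER_CUBIC))
E
```

```text
t: 16.95
tcp_pos: [0.4807, -0.2024, 0.3294]
tool_rot: [-0.506, -0.495, 0.506, -0.492]
force: [0.4, -0.5, -2.8]
finger_gap: 0.288
t 16.95 tcp [ 0.4807 -0.2024  0.3294] F [ 0.4 -0.5 -2.8] gap 24.6 q [-0.61  0.28  1.56  0.    1.31 -0.59]
t: 17.25
tcp_pos: [0.4809, -0.2225, 0.3497]
tool_rot: [0.507, 0.493, -0.506, 0.493]
force: [0.1, 0.7, -2.9]
finger_gap: 0.288
t 17.25 tcp [ 0.4809 -0.2225  0.3497] F [ 0.1  0.7 -2.9] gap 24.6 q [-0.64  0.27  1.51  0.    1.36 -0.62]
```

View pics/o_c.png

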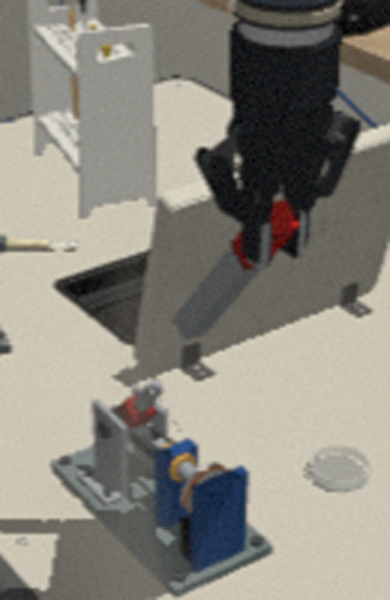

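View pics/o_wrist.png

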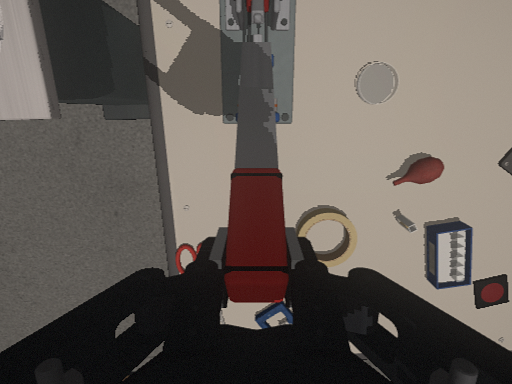

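The bar is off and tilted in the grip, and the lever has stayed over. To bring the bar upright I'll press its foot lightly against the outer −y face of the fixed stand block while moving the handle over. First I measure its tilt and check the lever.

```bash
cat > tilt.py <<'E'
import sys
from h import *
s=dict(np.load(sys.argv[1]));tp,tq=s["tp"],s["tq"];W=cloud(s,tp,tq);M=R.from_quat(tq).as_matrix()
L=(W-tp)@M   # tool coords: x down, y jaw, z
m=(abs(L[...,1])<.02)&(L[...,0]>-.002)&(L[...,0]<.17)&(L[...,2]<.03)&(L[...,2]>-.16)
P=L[m]; 
# bar shaft visible face: central strip
for a in np.arange(0,.17,.015):
    q=P[(P[:,0]>=a)&(P[:,0]<a+.015)]
    if len(q)>5: print(round(a+.0075,4),"z",np.median(q[:,2]).round(4),"x",np.median(q[:,0]).round(4),"y",q[:,1].min().round(4),q[:,1].max().round(4),len(q))
E
python3 tilt.py pics/o_wrist.npz
python3 - <<'E'
from h import *
s=dict(np.load("pics/o_wrist.npz"));W=cloud(s,s["tp"],s["tq"])
hsv=cv2.cvtColor(s["image"],cv2.COLOR_BGR2HSV);H,S=hsv[...,0].astype(int),hsv[...,1].astype(int)
# lever stub in side view
s=dict(np.load("pics/o_side.npz"));W=cloud(s)
P=W[(W[...,1]>-.12)&(W[...,1]<-.02)&(abs(W[...,0]-.486)<.013)&(W[...,2]>.112)&(W[...,2]<.17)]
for a in np.arange(.112,.165,.006):
    q=P[(P[:,2]>=a)&(P[:,2]<a+.006)]
    if len(q): print(np.round(q.mean(0),4),len(q))
for phi in (.62,.4): print(phi,[proj(s,[.4864,-.0165-d*np.sin(phi),.08+d*np.cos(phi)]).round(1).tolist() for d in (.035,.085)])
E
```

```text
0.0075 z -0.0421 x 0.008 y -0.0106 0.0127 1009
0.0225 z -0.0527 x 0.022 y -0.0099 0.0121 915
0.0375 z -0.0639 x 0.0372 y -0.0099 0.012 752
0.0525 z -0.075 x 0.0522 y -0.0099 0.012 617
0.0675 z -0.0864 x 0.0671 y -0.01 0.012 517
0.0825 z -0.0977 x 0.0823 y -0.01 0.012 430
0.0975 z -0.1088 x 0.0972 y -0.01 0.0119 377
0.1125 z -0.1158 x 0.1061 y -0.0094 0.012 50
[ 0.4799 -0.0422  0.1149] 12
[ 0.4785 -0.0481  0.1219] 7
[ 0.4814 -0.0537  0.1266] 5
[ 0.4781 -0.0586  0.1336] 9
[ 0.4794 -0.0604  0.1393] 12
[ 0.481  -0.0633  0.1458] 12
[ 0.4839 -0.0648  0.149 ] 1
0.62 [[[247.1, 204.1]], [[253.0, 196.8]]]
0.4 [[[245.8, 201.9]], [[249.6, 191.4]]]
```

```bash
python3 -m crank '[[0.02,0,-0.0056,-0.035,0],[0.02,0,-0.0056,-0.045,0],[0.02,0,-0.0056,-0.045,0],[0.02,0,-0.0056,-0.045,0],[0.02,0,-0.0056,-0.045,0]]' 30;python3 -m crank '[[0.02,0,-0.0056,-0.045,0],[0.02,0,-0.0056,-0.045,0],[0.02,0,-0.0056,-0.045,0],[0.02,0,-0.0056,-0.034,0.1],[0.02,0,0,0,0.107]]' 30; python3 -m crank '[[0.02,0.03,0,0,0],[0.02,0.04,0,0,0],[0.02,0,0,0,0],[0.02,0,0,0,0]]' 30; python3 t.py .4409 .1628 .158; python3 look.py p wrist side; python3 tilt.py pics/p_wrist.npz; python3 meas.py pics/p_wrist.npz 2>/dev/null| grep yellow
```

```text
t: 17.85
tcp_pos: [0.4569, -0.0043, 0.3481]
tool_rot: [-0.506, -0.495, 0.507, -0.493]
force: [1.2, 0.2, -3.0]
finger_gap: 0.286
t: 18.35
tcp_pos: [0.4375, 0.1671, 0.3481]
tool_rot: [-0.553, -0.441, 0.555, -0.438]
force: [0.8, -1.7, -2.7]
finger_gap: 0.291
t: 18.75
tcp_pos: [0.4393, 0.163, 0.2788]
tool_rot: [-0.553, -0.44, 0.555, -0.438]
force: [0.9, 0.2, -2.4]
finger_gap: 0.289
t 18.75 tcp [0.4393 0.163  0.2788] F [ 0.9  0.2 -2.4] gap 24.7 q [0.12 0.26 1.75 0.   1.14 0.35]
axes x,y,z cols [[-0.004, -0.0, -1.0], [0.973, -0.229, -0.004], [-0.229, -0.973, 0.001]] tooly yaw deg -13.26
tool shift [ 0.1208  0.002  -0.0003]
0.0075 z -0.0421 x 0.0081 y -0.0103 0.0129 970
0.0225 z -0.0525 x 0.0223 y -0.0097 0.0123 900
0.0375 z -0.0634 x 0.0371 y -0.0098 0.0123 743
0.0525 z -0.0746 x 0.0521 y -0.0098 0.0122 599
0.0675 z -0.0854 x 0.0671 y -0.0098 0.0121 509
0.0825 z -0.0967 x 0.0822 y -0.0098 0.0121 429
0.0975 z -0.1077 x 0.097 y -0.0098 0.0121 368
0.1125 z -0.1143 x 0.1063 y -0.0099 0.0116 59
yellowtop 1769 [0.4774 0.3123] [0.0455 0.0575] 75.9 z 0.0703
```

View pics/p_wrist.png

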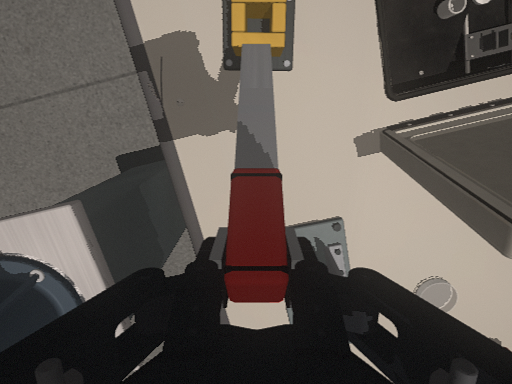

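```bash
python3 -m crank '[[0.02,0.04,0.001,0,0],[0.02,0.04,0,0,0],[0.02,0.039,0,0,0],[0.02,0,0,-0.008,0],[0.02,0,0,0,0]]' 20; python3 t.py; python3 -m crank '[[0.02,0,0,-0.006,0],[0.02,-0.001,0,-0.006,0],[0.02,0,0,0,0]]' 20;python3 t.py; python3 look.py q wrist; python3 tilt.py pics/q_wrist.npz
```

```text
t: 19.35
tcp_pos: [0.4452, 0.1712, 0.1618]
tool_rot: [0.555, 0.438, -0.553, 0.439]
force: [0.9, 1.1, -2.9]
finger_gap: 0.289
t 19.35 tcp [0.4452 0.1712 0.1618] F [ 0.9  1.1 -2.9] gap 24.7 q [0.13 0.44 1.87 0.   0.83 0.36]
axes x,y,z cols [[0.003, 0.001, -1.0], [0.973, -0.23, 0.003], [-0.23, -0.973, -0.001]] tooly yaw deg -13.28
t: 19.65
tcp_pos: [0.4475, 0.1825, 0.1632]
tool_rot: [0.555, 0.438, -0.553, 0.44]
force: [0.4, -2.5, -2.2]
finger_gap: 0.287
t 19.65 tcp [0.4475 0.1825 0.1632] F [ 0.4 -2.5 -2.2] gap 24.5 q [ 0.16  0.44  1.85 -0.    0.84  0.39]
axes x,y,z cols [[0.004, -0.0, -1.0], [0.973, -0.229, 0.004], [-0.229, -0.974, -0.001]] tooly yaw deg -13.22
0.0075 z -0.0396 x 0.008 y -0.0105 0.0141 911
0.0225 z -0.0492 x 0.022 y -0.0096 0.0124 856
0.0375 z -0.0594 x 0.0371 y -0.0096 0.0123 691
0.0525 z -0.0698 x 0.052 y -0.0096 0.0124 571
0.0675 z -0.0798 x 0.0673 y -0.0095 0.0124 481
0.0825 z -0.0901 x 0.0823 y -0.0096 0.0124 401
0.0975 z -0.1176 x 0.0932 y -0.02 0.02 2186
0.1125 z -0.1104 x 0.1092 y -0.02 0.0198 317
0.1275 z -0.1109 x 0.1257 y -0.02 0.02 130
0.1425 z -0.1534 x 0.1418 y -0.0198 0.0199 281
0.1575 z -0.1402 x 0.1533 y -0.02 0.0198 1150
```

View pics/q_wrist.png

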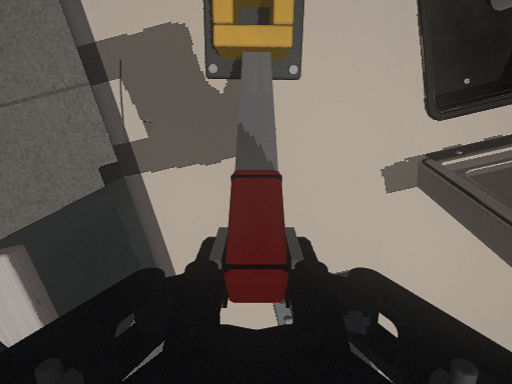

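The tilt is already falling (0.64 → 0.59) with about 2.5 N. Continuing the swing.

```bash
python3 -m crank '[[0.02,-0.0045,0,-0.0095,0],[0.02,-0.0045,0,-0.0095,0],[0.02,-0.004,0,-0.0095,0],[0.02,0,0,0,0]]' 20; python3 t.py|head -1; python3 -m crank '[[0.02,-0.002,0,-0.01,0],[0.02,-0.002,0,-0.01,0],[0.02,-0.001,0,-0.01,0],[0.02,0,0,0,0]]' 20;python3 t.py|head -1; python3 look.py r wrist side; python3 tilt.py pics/r_wrist.npz|head -7;python3 - <<'E'
import cv2
a=cv2.imread("pics/r_side.png")[70:220,130:240]
cv2.imwrite("pics/r_c.png",cv2.resize(a,None,fx=3.7,fy=3.7,interpolation=cv2.INTER_CUBIC))
E
```

```text
t: 20.1
tcp_pos: [0.4532, 0.2112, 0.175]
tool_rot: [0.555, 0.439, -0.554, 0.439]
force: [0.0, -1.0, -2.7]
finger_gap: 0.285
t 20.1 tcp [0.4532 0.2112 0.175 ] F [ 0.  -1.  -2.7] gap 24.3 q [0.21 0.44 1.8  0.   0.89 0.44]
t: 20.5
tcp_pos: [0.46, 0.2405, 0.1794]
tool_rot: [0.555, 0.439, -0.554, 0.439]
force: [-0.5, -0.9, -2.6]
finger_gap: 0.29
t 20.5 tcp [0.46   0.2405 0.1794] F [-0.5 -0.9 -2.6] gap 24.8 q [0.27 0.46 1.75 0.   0.93 0.5 ]
0.0075 z -0.0221 x 0.0067 y -0.0114 0.0138 627
0.0225 z -0.0244 x 0.0236 y -0.0097 0.0123 382
0.0375 z -0.0275 x 0.0371 y -0.0097 0.0121 364
0.0525 z -0.0308 x 0.0521 y -0.0097 0.0122 289
0.0675 z -0.034 x 0.0669 y -0.0098 0.0121 243
0.0825 z -0.0374 x 0.0821 y -0.0097 0.0121 202
0.0975 z -0.0406 x 0.097 y -0.0097 0.0121 166
```

View pics/r_c.png

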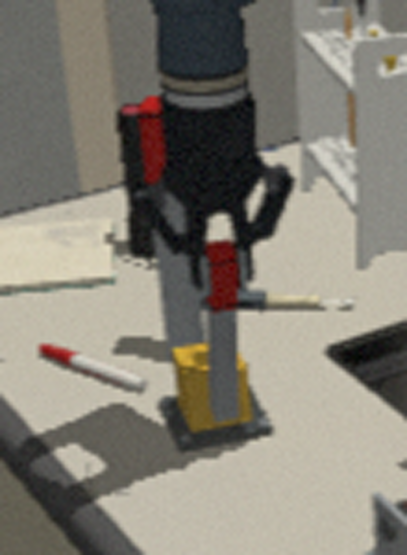

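```bash
python3 -m crank '[[0.02,0,0,-0.01,0],[0.02,0,0,-0.01,0],[0.02,0,0,-0.009,0],[0.02,0,0,0,0]]' 20; python3 t.py|head -1; python3 -m crank '[[0.02,0,0,-0.004,0],[0.02,0,0,-0.003,0],[0.02,0,0,0,0]]' 20;python3 t.py|head -1; python3 look.py s wrist ; python3 tilt.py pics/s_wrist.npz|head -7
```

```text
t: 21.0
tcp_pos: [0.4665, 0.2685, 0.1793]
tool_rot: [0.555, 0.439, -0.554, 0.439]
force: [0.6, -1.8, -2.0]
finger_gap: 0.285
t 21.0 tcp [0.4665 0.2685 0.1793] F [ 0.6 -1.8 -2. ] gap 24.3 q [0.31 0.48 1.7  0.   0.95 0.54]
t: 21.3
tcp_pos: [0.4677, 0.274, 0.1793]
tool_rot: [-0.554, -0.439, 0.555, -0.439]
force: [-0.4, -1.7, -1.1]
finger_gap: 0.285
t 21.3 tcp [0.4677 0.274  0.1793] F [-0.4 -1.7 -1.1] gap 24.3 q [ 0.32  0.49  1.69 -0.    0.96  0.56]
0.0075 z -0.0153 x 0.0077 y -0.0113 0.014 456
0.0225 z -0.0144 x 0.0246 y -0.0114 0.014 212
0.0375 z -0.0145 x 0.0369 y -0.0097 0.0123 239
0.0525 z -0.0148 x 0.0524 y -0.0097 0.0122 200
0.0675 z -0.0151 x 0.0678 y -0.0096 0.0123 161
0.0825 z -0.0155 x 0.0826 y -0.0094 0.0121 126
0.0975 z -0.0158 x 0.0968 y -0.0097 0.0119 116
```

```bash
python3 -m crank '[[0.02,0,0,-0.003,0],[0.02,0,0,-0.002,0],[0.02,0,0,0,0],[0.02,0,0,0,0]]' 20; python3 t.py|head -1;  python3 look.py u wrist ; python3 tilt.py pics/u_wrist.npz|head -7
```

```text
t: 21.75
tcp_pos: [0.4689, 0.2788, 0.1794]
tool_rot: [0.555, 0.439, -0.555, 0.439]
force: [-0.4, -2.8, -1.5]
finger_gap: 0.291
t 21.75 tcp [0.4689 0.2788 0.1794] F [-0.4 -2.8 -1.5] gap 24.8 q [0.33 0.49 1.69 0.   0.97 0.56]
0.0075 z -0.0143 x 0.0071 y -0.0111 0.0138 414
0.0225 z -0.0128 x 0.0247 y -0.0114 0.014 196
0.0375 z -0.0125 x 0.0367 y -0.0096 0.0122 219
0.0525 z -0.0124 x 0.0519 y -0.0097 0.0123 192
0.0675 z -0.0123 x 0.0674 y -0.0096 0.0122 148
0.0825 z -0.0122 x 0.0829 y -0.0094 0.012 118
0.0975 z -0.0121 x 0.0974 y -0.0097 0.0123 100
```

Upright within 0.01 rad. Next I back off, lift, centre over the pocket and check.

```bash
python3 -m crank '[[0.02,0,0,0.005,0],[0.02,-0.03,0,0,0],[0.02,-0.035,0,0,0],[0.02,-0.005,0,0,0],[0.02,0,0,0,0]]' 25; python3 t.py .4775 .3177 .25
```

```text
t: 22.3
tcp_pos: [0.4688, 0.2745, 0.2505]
tool_rot: [0.556, 0.438, -0.553, 0.439]
force: [-0.7, 0.1, -2.8]
finger_gap: 0.289
t 22.3 tcp [0.4688 0.2745 0.2505] F [-0.7  0.1 -2.8] gap 24.7 q [0.32 0.39 1.62 0.   1.13 0.56]
axes x,y,z cols [[0.004, 0.002, -1.0], [0.973, -0.23, 0.003], [-0.23, -0.973, -0.003]] tooly yaw deg -13.31
tool shift [ 0.0006 -0.0015 -0.0441]
```

```bash
python3 -m crank '[[0.02,0,-0.001,-0.016,0],[0.02,0,0,-0.016,0],[0.02,0,0,-0.012,0],[0.02,0,0,0,0],[0.02,0,0,0,0]]' 25; python3 t.py .4775 .3177 .25; python3 look.py v wrist side; python3 tilt.py pics/v_wrist.npz|head -9; python3 - <<'E'
import cv2
a=cv2.imread("pics/v_side.png")[70:220,130:240]
cv2.imwrite("pics/v_c.png",cv2.resize(a,None,fx=3.7,fy=3.7,interpolation=cv2.INTER_CUBIC))
E
```

```text
t: 22.8
tcp_pos: [0.4765, 0.3174, 0.2485]
tool_rot: [-0.554, -0.439, 0.555, -0.439]
force: [-0.1, -0.2, -3.3]
finger_gap: 0.287
t 22.8 tcp [0.4765 0.3174 0.2485] F [-0.1 -0.2 -3.3] gap 24.6 q [ 0.39  0.44  1.55 -0.    1.16  0.62]
axes x,y,z cols [[-0.002, -0.001, -1.0], [0.974, -0.229, -0.001], [-0.229, -0.974, 0.001]] tooly yaw deg -13.21
tool shift [-0.0015  0.0009 -0.0005]
0.0075 z -0.0147 x 0.0077 y -0.0111 0.0183 740
0.0225 z -0.1109 x 0.0228 y -0.0114 0.0198 642
0.0375 z -0.1115 x 0.0374 y -0.0151 0.02 692
0.0525 z -0.1114 x 0.0514 y -0.0171 0.0199 520
0.0675 z -0.0129 x 0.0696 y -0.0142 0.0135 272
0.0825 z -0.1138 x 0.0821 y -0.0144 0.0149 349
0.0975 z -0.1142 x 0.0972 y -0.0144 0.016 287
0.1125 z -0.1151 x 0.1126 y -0.0144 0.0198 240
0.1275 z -0.1141 x 0.1266 y -0.0143 0.0197 201
```

View pics/v_c.png

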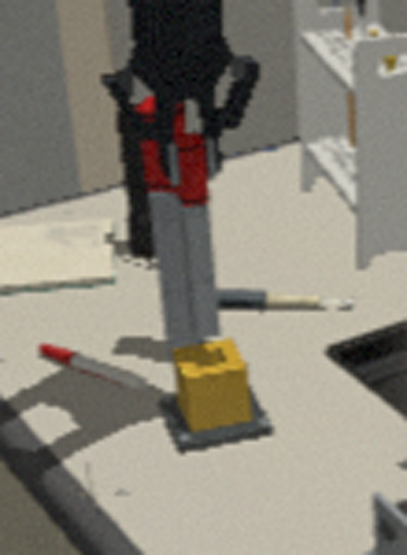

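View pics/v_wrist.png

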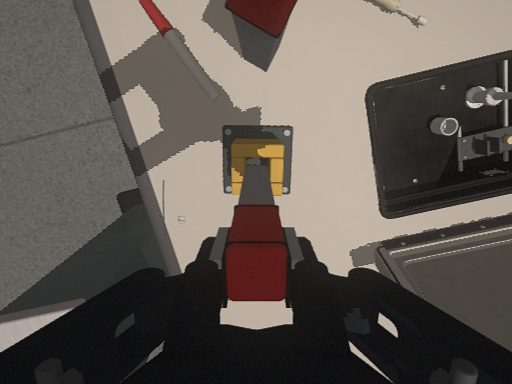

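```bash
cat > rel.py <<'E'
import sys
from h import *
s=dict(np.load(sys.argv[1]));W=cloud(s,s["tp"],s["tq"]);M=R.from_quat(s["tq"]).as_matrix();L=(W-s["tp"])@M
hsv=cv2.cvtColor(s["image"],cv2.COLOR_BGR2HSV);H,S=hsv[...,0].astype(int),hsv[...,1].astype(int)
y=(H>12)&(H<35)&(S>120)&(abs(W[...,2]-.07)<.006)
P=L[y][:,1:];r=cv2.minAreaRect(P.astype(np.float32));print("block top tool(y,z)",np.round(r[0],4),np.round(r[1],4),r[2])
b=(S<80)&(abs(L[...,1])<.02)&(abs(L[...,2]+.011)<.006)&(L[...,0]>.045)&(L[...,0]<.16)
Q=L[b];print("bar rows",len(Q));
for a in np.arange(.045,.16,.02):
    q=Q[(Q[:,0]>=a)&(Q[:,0]<a+.02)]
    if len(q)>5: print(round(a+.01,3),"face z",np.median(q[:,2]).round(4),"y mid",((q[:,1].min()+q[:,1].max())/2).round(4),len(q))
print("lowest",Q[:,0].max(), "tcp z",s["tp"][2])
E
python3 rel.py pics/v_wrist.npz
```

```text
block top tool(y,z) [ 0.0025 -0.0023] [0.0573 0.0577] 0.6807399392127991
bar rows 747
0.055 face z -0.0127 y mid 0.0016 217
0.075 face z -0.0127 y mid 0.0015 174
0.095 face z -0.0125 y mid 0.0014 144
0.115 face z -0.0125 y mid 0.0015 101
0.135 face z -0.0124 y mid 0.0015 90
0.155 face z -0.0123 y mid 0.0012 21
lowest 0.1480470479808741 tcp z 0.24846642088935375
```

The offset is 1 mm in each direction. I'll correct it and lower.

```bash
python3 -m crank '[[0.02,0.015,0.001,-0.001,0],[0.02,0.015,0,0,0],[0.02,0.015,0,0,0],[0.02,0,0,0,0]]' 25; python3 t.py|head -1; python3 -m crank '[[0.02,0.015,0,0,0],[0.02,0.015,0,0,0],[0.02,0.008,0,0,0],[0.02,0,0,0,0]]' 25; python3 t.py|head -1
```

```text
t: 23.3
tcp_pos: [0.4765, 0.3164, 0.2024]
tool_rot: [-0.553, -0.439, 0.557, -0.438]
force: [-0.3, -0.5, -2.7]
finger_gap: 0.283
t 23.3 tcp [0.4765 0.3164 0.2024] F [-0.3 -0.5 -2.7] gap 24.2 q [ 0.39  0.49  1.59 -0.    1.06  0.62]
t: 23.7
tcp_pos: [0.4776, 0.3172, 0.1659]
tool_rot: [-0.554, -0.439, 0.555, -0.438]
force: [-0.6, 0.4, -4.0]
finger_gap: 0.285
t 23.7 tcp [0.4776 0.3172 0.1659] F [-0.6  0.4 -4. ] gap 24.3 q [ 0.39  0.54  1.63 -0.    0.97  0.62]
```

```bash
python3 -m crank '[[0.02,0.003,0,0,0],[0.02,0.0015,0,0,0],[0.02,0,0,0,0]]' 25; python3 t.py|head -1; python3 look.py w wrist side;python3 rel.py pics/w_wrist.npz; python3 - <<'E'
import cv2
a=cv2.imread("pics/w_side.png")[70:220,130:240]
cv2.imwrite("pics/w_c.png",cv2.resize(a,None,fx=3.7,fy=3.7,interpolation=cv2.INTER_CUBIC))
E
```

```text
t: 24.0
tcp_pos: [0.4783, 0.3178, 0.1623]
tool_rot: [0.555, 0.439, -0.554, 0.439]
force: [-0.7, -0.3, -2.7]
finger_gap: 0.288
t 24.0 tcp [0.4783 0.3178 0.1623] F [-0.7 -0.3 -2.7] gap 24.6 q [0.39 0.55 1.63 0.   0.96 0.62]
block top tool(y,z) [ 0.0006 -0.0013] [0.0575 0.0577] 0.8288381695747375
bar rows 540
0.055 face z -0.0127 y mid 0.0015 227
0.075 face z -0.0127 y mid 0.0015 177
0.095 face z -0.0125 y mid 0.0022 135
lowest 0.10550255080937154 tcp z 0.16227379584236587
```

View pics/w_c.png

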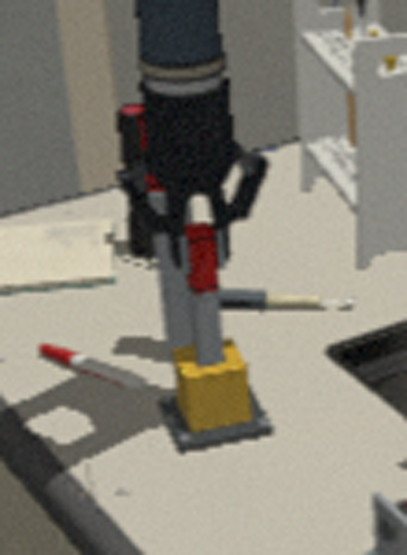

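In the pocket and nearly on the floor. I'll seat it until the force drops, then open.

```bash
python3 -m crank '[[0.02,0.002,0,0,0],[0.02,0.0015,0,0,0],[0.02,0,0,0,0]]' 20; python3 t.py|head -1; python3 -m crank '[[0.03,0,0,0,0],[0.035,0,0,0,0],[0.05,0,0,0,0],[0.085,0,0,0,0],[0.085,0,0,0,0]]' 20; python3 t.py
```

```text
t: 24.4
tcp_pos: [0.4787, 0.3181, 0.162]
tool_rot: [0.555, 0.439, -0.554, 0.439]
force: [-2.9, -1.7, 16.0]
finger_gap: 0.292
t 24.4 tcp [0.4787 0.3181 0.162 ] F [-2.9 -1.7 16. ] gap 25.0 q [0.39 0.55 1.63 0.   0.96 0.62]
t: 24.9
tcp_pos: [0.4781, 0.3177, 0.1581]
tool_rot: [-0.554, -0.439, 0.555, -0.439]
force: [0.9, -0.7, -0.5]
finger_gap: 0.897
t 24.9 tcp [0.4781 0.3177 0.1581] F [ 0.9 -0.7 -0.5] gap 76.6 q [ 0.39  0.55  1.63 -0.    0.96  0.62]
axes x,y,z cols [[-0.0, -0.0, -1.0], [0.973, -0.23, -0.0], [-0.23, -0.973, 0.0]] tooly yaw deg -13.29
```

Seated (16 N on the floor) and released. Now I retreat straight up, clear off to the side, and check.

```bash
python3 -m crank '[[0.085,0,0,0,0],[0.085,-0.02,0,0,0],[0.085,-0.03,0,0,0],[0.085,-0.04,0,0,0],[0.085,-0.04,0,0,0]]'; python3 -m crank '[[0.085,-0.04,0,0,0],[0.085,-0.02,-0.02,0.03,0],[0.085,0,-0.02,0.03,0],[0.085,0,0,0,0],[0.085,0,0,0,0]]'; python3 t.py|head -1; python3 look.py x wrist side top; python3 meas.py pics/x_wrist.npz; python3 - <<'E'
import cv2
a=cv2.imread("pics/x_side.png")[80:320,130:410]
cv2.imwrite("pics/x_c.png",cv2.resize(a,None,fx=2.5,fy=2.5,interpolation=cv2.INTER_CUBIC))
E
```

```text
t: 25.4
tcp_pos: [0.4777, 0.3175, 0.2891]
tool_rot: [-0.554, -0.439, 0.555, -0.439]
force: [1.3, 0.1, -0.2]
finger_gap: 0.994
t: 25.9
tcp_pos: [0.4252, 0.2683, 0.3487]
tool_rot: [0.555, 0.439, -0.554, 0.439]
force: [0.7, -0.2, -0.5]
finger_gap: 0.996
t 25.9 tcp [0.4252 0.2683 0.3487] F [ 0.7 -0.2 -0.5] gap 85.0 q [0.34 0.23 1.57 0.   1.34 0.57]
handletop 695 [0.4807 0.319 ] [0.0243 0.0252] 76.6 z 0.2002
yellowtop 1007 [0.4787 0.3185] [0.0562 0.0577] 76.7 z 0.0704
bar below handle 37 [0.47   0.3218] [0.0214 0.0003] 76.7 z 0.1135
plate 1473 [0.4806 0.3197] [0.1432 0.151 ] 89.4 z 0.0105
pressplate 2692 [ 0.4875 -0.0262] [0.1533 0.1097] 88.6 z 0.0128
red arm [[0.476, -0.025, 0.0978], [0.4856, -0.0192, 0.1047], [0.4984, -0.014, 0.1126]]
bench z 0.0004173426150147208
```

View pics/x_c.png

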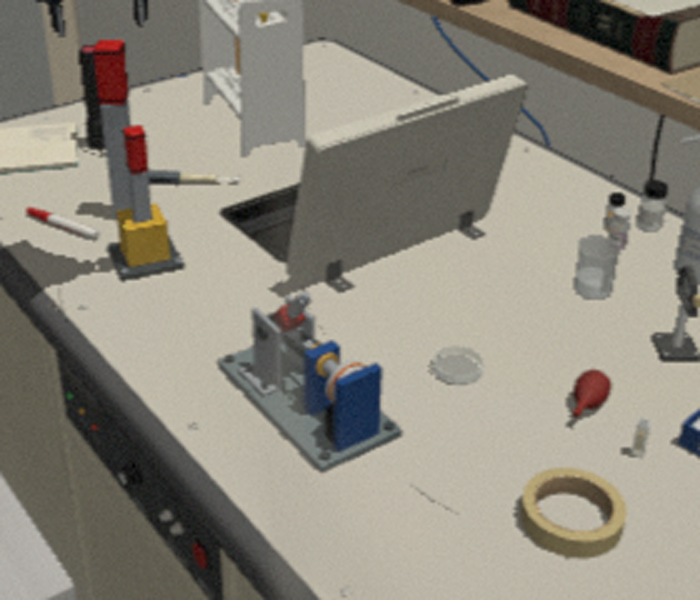

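View pics/x_wrist.png

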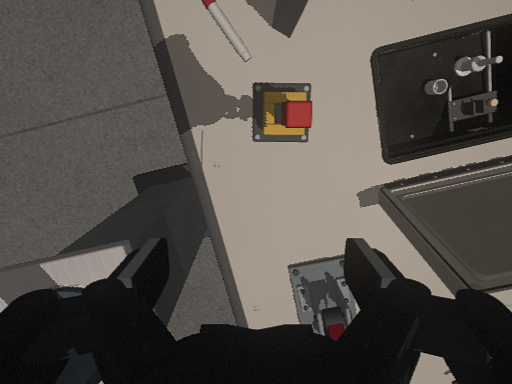

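The bar stands upright in the stand (handle top at z = 0.200, so the foot is on the pocket floor) and the lever is over. One numerical check of the lever angle and the bystanders, then I'll hand in.

```bash
python3 - <<'E'
from h import *
for n in ["o_side","x_side","x_top"]:
    s=dict(np.load(f"pics/{n}.npz"));W=cloud(s)
    P=W[(W[...,1]>-.1)&(W[...,1]<-.02)&(abs(W[...,0]-.486)<.02)&(W[...,2]>.118)&(W[...,2]<.17)]
    if len(P)>8: print(n,len(P),"slope angle",np.arctan(-np.polyfit(P[:,2],P[:,1],1)[0]).round(3),"max z",P[:,2].max().round(4),"min y",P[:,1].min().round(4))
s=dict(np.load("pics/x_side.npz"))
print("stub tip px @.62",proj(s,[.486,-.0165-.085*np.sin(.62),.08+.085*np.cos(.62)]),"@.40",proj(s,[.486,-.0165-.085*np.sin(.4),.08+.085*np.cos(.4)]))
a=s["image"][185:225,235:265];cv2.imwrite("pics/y_c.png",cv2.resize(a,None,fx=14,fy=14,interpolation=cv2.INTER_NEAREST))
a,b=cv2.imread("pics/top0.png"),cv2.imread("pics/x_top.png");d=cv2.absdiff(a,b).max(2)
for nm,(x0,x1,y0,y1) in {"petri":(280,300,155,175),"tape":(335,372,165,200)}.items(): print(nm,"mean diff",d[y0:y1,x0:x1].mean().round(1))
print("bench ref",d[215:245,310:340].mean().round(1))
E
```

```text
o_side 46 slope angle 0.546 max z 0.149 min y -0.0686
x_side 49 slope angle 0.518 max z 0.1494 min y -0.0696
x_top 34 slope angle 0.716 max z 0.1562 min y -0.0637
stub tip px @.62 [[252.87485993 196.89217932]] @.40 [[249.45262763 191.40976495]]
petri mean diff 10.5
tape mean diff 10.4
bench ref 11.0
```

View pics/y_c.png

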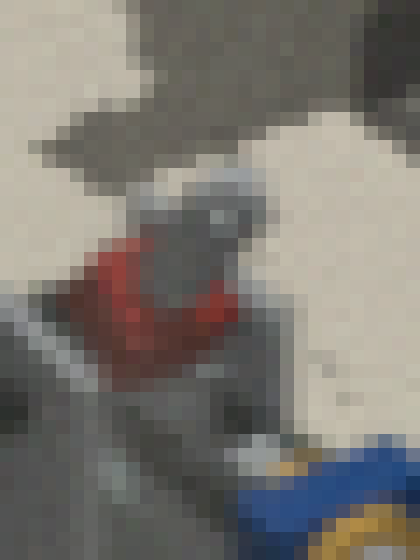

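The stub's tip shows at about (252,199), matching the locked prediction (253,197) and not the dead-point one (249,191). The petri dish and tape regions differ from the first picture by no more than noise.

```bash
python3 -c "
from station import manip
print(manip.sign_off())"
```

```text
the job is handed in; nothing more can be done
None
```

The job is done and handed in at about 26 s on the robot's clock, well inside the 66 s limit. No verdict was reported.

- **Bar on the lever:** I took the smaller bar out of the yellow stand, caught the stub's nose in its socket, and let the bar pivot in the pads to the lever's lean. I then slid it on until the foot met the shoulder, with about 19 N of axial push.
- **Throw:** I swung the lever along its arc, at about 0.15 rad/s past the dead point. The side force reversed smoothly, and pushing on built up a reaction that I read as about 7 N against the stop.
- **Return:** I drew the bar off with almost no force. I set it upright by leaning its foot against the stand block, lowered it into the pocket until it seated at 16 N, and released it.

**Last checks:**
- The handle top is at z = 0.200 m, so the foot is on the pocket floor. The bar sits about 2 mm off the pocket's centre, within its play.
- The stub's tip is within 2–3 pixels of where it should be with the lever locked, and clearly away from the dead point.
- The petri dish and tape roll show no change beyond image noise.
- **Checks that disagreed:** rough depth fits of the stub's lean gave 0.52, 0.55 and 0.72 rad against the expected 0.62. Few pixels fell on the stub, so I relied on the tip position and the force readings instead.

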